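# Space the deck slats of a footstool

### The arm

A 7-joint arm with a two-finger parallel gripper is mounted at the origin on the work surface. World frame = base frame: x ahead of the robot, y to its left, z up, the work surface at z = 0. Lengths are in m, angles in rad, forces in N, time in s.
With the tool pointing down it reaches from about 0.425 to 0.875 m from the base axis. Payload 4.7 kg.
Tool frame: the origin (TCP) lies between the finger pads; the fingertips stand 14 mm ahead of it and the grasp point (between the pads) lies 5 mm behind it; z points along the fingers, y is the line along which they close (so a half turn about z gives the same grasp; the last joint's range is limited). The gripper opens to 87 mm and grips with 3 to 60 N. Pads are 19 mm wide; open, the fingers measure 117 mm over their backs; the gripper's body (75 mm by 190 mm) begins 51 mm behind the grasp point.
Start: joints at [-1.233, 0.321, -0.07, 1.45, 0.023, 1.371, -0.057], TCP at [0.207, 0.616, 0.237] pointing down, gripper open.
Joint ranges: [-2.86, 2.86], [-0.3, 2.09], [-1.38, 1.24], [0.06, 2.45], [-1.56, 4.7], [0.09, 2.05], [-2.69, 2.69]. Speed limits (rad/s): [2.57, 2.57, 3.14, 3.14, 3.14, 3.14, 3.14].

### API

Orientations are given as a rotation vector (axis times angle).
In Python, from bench import get_state, get_image, camera_params, close_job gives the robot as it stands. The module is installed in compiled form; this text tells all that it offers.
- The arm moves only by the tool arm_command, never from a script. Its argument "motion" is a list of rows, each a list of 5 numbers: the finger opening in mm, from 0 to 87, then the shift along the tool's x, y, z in mm, then the turn about the tool's z in degrees. In form: [[gripper, x, y, z, spin], ...]. A call has 1 to 5 rows; each row is the pose to reach, as a shift and turn from the pose commanded when the call began, along the tool's axes at that moment; what a row does not reach only later rows make up. A row lasts 1/12 s, in which the tool goes at most 41.7 mm and 7.16 degrees, less where a joint would pass 70% of its speed; a pose out of reach is approached as far as the arm can. A call with a gripper value outside its range is refused whole. The fingers move at their own pace and stop on an object; "newtons" is the grip in N (left out, the last holds). Time passes only in rows, so rows that repeat a pose let the fingers close. It gives the time, the measured TCP pose, the force, the opening and the grip force at its end, in the units of the state.
- get_state(): the state, without advancing time (a new reading comes with each control period).
- get_image(name): name is "scene" or "side" or "wrist"; returns (picture, depth): 480x640x3 uint8, red, green, blue; 480x640 float32, m along the optical axis (not along the pixel's ray), 0 where there is no reading.
- camera_params(name): a dict with "intrinsics" (3x3 intrinsics, pixels), "extrinsics" (4x4, takes a point from camera to world coordinates). Camera axes: x right, y down, z forward; pixel columns grow to the right and rows downward; lengths in m; the calibration is good to about 2 mm. A picture is of the moment at which its call begins: read the wrist's pose just before it. camera_params takes no time and is no camera call; for the wrist camera it gives the pose at the moment of the call.
- close_job(): hands the job in; it is judged then, once.
The state is a dict: "time": time; "joint_positions": joint angles; "qd": joint speeds; "joint_torque": joint torques, N m; "position": TCP position; "tool_rot": TCP orientation; "ft_force": force on the tool from outside, world axes, zero at the start; "torque": the same for the moment, N m; "grip_width": opening from 0.0 (shut) to 1.0 (fully open); "grip_force": force on a finger pad.
Only numpy, scipy, OpenCV 4.12 (cv2) and the standard library are available. Lean on these libraries where they do the work, as an engineer would, in place of code of your own. Each camera call takes 0.05 s, during which the arm holds its last target. There are 200 camera calls.

### The job

Space the two loose slats of the footstool seat evenly: take the two spacers from their tray and stand one upright on the rails in each gap (between the fixed end slat and the loose slat next to it, and between the two loose slats), then push the loose slats along the rails, without lifting them off, until slats and spacers are snug against the fixed slat. Then draw both spacers gently straight up and out and put them back in their tray, leaving the slats square across the rails with an even, spacer-wide gap between each, and leave all the other things where they are.

Things in the scene. Friction and masses are not known exactly. Their poses are not given: they have to be found in the camera images.
- end_slat (a point): centre, half-way up (50 mm above the table), of the fixed end slat of the footstool seat frame: light wood, 200 x 50 x 20 mm, screwed across two dark rails. x along this slat, y along the rails towards the loose slats, z up. Tops of all slats are 60 mm above the table
- frame: the seat frame, dark wood, fixed to the table: two parallel rails 30 mm wide, 40 mm high, 320 mm long, along its y, centred 60 mm either side of its origin in x; open between them, with a 30 mm high cross rail at each end. Origin on the table at its middle, 130 mm along +y from the fixed slat's centre; axes as the fixed slat's
- wide (a point): wide loose slat, dense light wood, 200 x 60 x 20 mm, about 0.24 kg; it lies loose and a little askew across the two rails (underside 40 mm above the table). Origin at its centre, half-way up; x along its length, y across its width, z up. Either loose slat may be the one next to the fixed slat
- narrow (a point): narrow loose slat, dense light wood, 200 x 44 x 20 mm, about 0.18 kg; it lies loose and a little askew across the two rails (underside 40 mm above the table). Origin at its centre, half-way up; x along its length, y across its width, z up
- wide_slat: the wide loose slat, origin at the centre of its underside. The gaps beside the slats are at first wide enough for a spacer, set midway and at a yaw midway between the two slats beside it
- narrow_slat: the narrow loose slat, origin at the centre of its underside. All slats and spacers slide on the rails with ordinary wood friction and stay where they are left; a snug spacer that is pulled out fast, hard-gripped or not straight up drags the slats a few mm with it
- spacer_a_mid (a point): hardwood spacer, a flat upside-down T 14 mm thick: a blade 160 mm long and 24 mm high standing on its long narrow edge, and a grip 50 mm long (along the blade) rising from its middle to 60 mm total height. 60 g, loose, upright in the tray. Origin half-way up (30 mm above its lower edge); x along the blade, y across the 14 mm, z up
- spacer_b_mid (a point): hardwood spacer, a flat upside-down T 14 mm thick: a blade 160 mm long and 24 mm high standing on its long narrow edge, and a grip 50 mm long (along the blade) rising from its middle to 60 mm total height. 60 g, loose, upright in the tray. Origin half-way up (30 mm above its lower edge); x along the blade, y across the 14 mm, z up
- spacer_a: the same spacer as spacer_a_mid, origin at the middle of its lower edge; the two spacers are alike
- spacer_b: the same spacer as spacer_b_mid, origin at the middle of its lower edge
- tray_floor (a point): centre of the inner floor of the grey spacer tray, 5 mm above the table; the tray is fixed, outside 200 mm (x) x 120 mm (y) x 24 mm high, walls 5 mm thick. It stands to the left or to the right of the frame
- tin_mid (a point): bystander, loose, to be left alone: small closed aluminium tin of screws, 40 mm across, 38 mm high, standing on the fixed end slat; origin at its middle
- glue_mid (a point): bystander, loose, to be left alone: white glue bottle, 48 mm across, 110 mm high, standing on the table just beyond the frame; origin at its middle
- jar_mid (a point): bystander, loose, to be left alone: glass jar, 60 mm across, 70 mm high, standing on the table on the robot's side of the frame; origin at its middle
- hammer_mid (a point): bystander, loose, to be left alone: small hammer, 180 mm long, lying on the cork mat; origin at its middle
- webbing_mid (a point): bystander, loose, to be left alone: tight roll of webbing, 72 mm across, 40 mm high, on the cork mat; origin at its middle
- leg_mid (a point): bystander, loose, to be left alone: turned wooden chair leg standing on end, 52 mm across, 150 mm high; origin at its middle
- mug_mid (a point): bystander, loose, to be left alone: white mug, 80 mm across, 90 mm high; origin at its middle
Not all that is in view belongs to the job. Leave any white or yellow look-alike of the narrow_slat alone.

How it is judged:
On the way:
1. both spacers stand on the rails, one in each gap, and both slats are pushed up snug: each gap 14 mm (within 3 mm), slats square to the fixed one ((((y of wide in the frame of end_slat between 0.066 and 0.072 m and y of narrow in the frame of wide between 0.063 and 0.069 m and z of wide in the frame of end_slat between -0.004 and 0.004 m and x of wide in the frame of end_slat between -0.03 and 0.03 m and angle between the x axis of each of wide, narrow and the x axis of end_slat, either way round below 0.025 rad and z of narrow in the frame of end_slat between -0.004 and 0.004 m and x of narrow in the frame of end_slat between -0.03 and 0.03 m) and (y of spacer_a_mid in the frame of end_slat between 0.026 and 0.038 m and z of spacer_a_mid in the frame of end_slat between 0.016 and 0.024 m and x of spacer_a_mid in the frame of end_slat between -0.04 and 0.04 m and angle between spacer_a_mid's own z axis and vertical below 0.15 rad) and (y of spacer_b_mid in the frame of end_slat between 0.1 and 0.112 m and z of spacer_b_mid in the frame of end_slat between 0.016 and 0.024 m and x of spacer_b_mid in the frame of end_slat between -0.04 and 0.04 m and angle between spacer_b_mid's own z axis and vertical below 0.15 rad)) or ((y of wide in the frame of end_slat between 0.066 and 0.072 m and y of narrow in the frame of wide between 0.063 and 0.069 m and z of wide in the frame of end_slat between -0.004 and 0.004 m and x of wide in the frame of end_slat between -0.03 and 0.03 m and angle between the x axis of each of wide, narrow and the x axis of end_slat, either way round below 0.025 rad and z of narrow in the frame of end_slat between -0.004 and 0.004 m and x of narrow in the frame of end_slat between -0.03 and 0.03 m) and (y of spacer_b_mid in the frame of end_slat between 0.026 and 0.038 m and z of spacer_b_mid in the frame of end_slat between 0.016 and 0.024 m and x of spacer_b_mid in the frame of end_slat between -0.04 and 0.04 m and angle between spacer_b_mid's own z axis and vertical below 0.15 rad) and (y of spacer_a_mid in the frame of end_slat between 0.1 and 0.112 m and z of spacer_a_mid in the frame of end_slat between 0.016 and 0.024 m and x of spacer_a_mid in the frame of end_slat between -0.04 and 0.04 m and angle between spacer_a_mid's own z axis and vertical below 0.15 rad)) or ((y of narrow in the frame of end_slat between 0.058 and 0.064 m and y of wide in the frame of narrow between 0.063 and 0.069 m and z of narrow in the frame of end_slat between -0.004 and 0.004 m and x of narrow in the frame of end_slat between -0.03 and 0.03 m and angle between the x axis of each of narrow, wide and the x axis of end_slat, either way round below 0.025 rad and z of wide in the frame of end_slat between -0.004 and 0.004 m and x of wide in the frame of end_slat between -0.03 and 0.03 m) and (y of spacer_a_mid in the frame of end_slat between 0.026 and 0.038 m and z of spacer_a_mid in the frame of end_slat between 0.016 and 0.024 m and x of spacer_a_mid in the frame of end_slat between -0.04 and 0.04 m and angle between spacer_a_mid's own z axis and vertical below 0.15 rad) and (y of spacer_b_mid in the frame of end_slat between 0.084 and 0.096 m and z of spacer_b_mid in the frame of end_slat between 0.016 and 0.024 m and x of spacer_b_mid in the frame of end_slat between -0.04 and 0.04 m and angle between spacer_b_mid's own z axis and vertical below 0.15 rad)) or ((y of narrow in the frame of end_slat between 0.058 and 0.064 m and y of wide in the frame of narrow between 0.063 and 0.069 m and z of narrow in the frame of end_slat between -0.004 and 0.004 m and x of narrow in the frame of end_slat between -0.03 and 0.03 m and angle between the x axis of each of narrow, wide and the x axis of end_slat, either way round below 0.025 rad and z of wide in the frame of end_slat between -0.004 and 0.004 m and x of wide in the frame of end_slat between -0.03 and 0.03 m) and (y of spacer_b_mid in the frame of end_slat between 0.026 and 0.038 m and z of spacer_b_mid in the frame of end_slat between 0.016 and 0.024 m and x of spacer_b_mid in the frame of end_slat between -0.04 and 0.04 m and angle between spacer_b_mid's own z axis and vertical below 0.15 rad) and (y of spacer_a_mid in the frame of end_slat between 0.084 and 0.096 m and z of spacer_a_mid in the frame of end_slat between 0.016 and 0.024 m and x of spacer_a_mid in the frame of end_slat between -0.04 and 0.04 m and angle between spacer_a_mid's own z axis and vertical below 0.15 rad)))), for 0.2 s.
At the end, for the whole second after the job is handed in: Both loose slats lie flat on both rails, parallel to the fixed end slat (within 0.025 rad), lengthwise within 30 mm of its middle, with a gap of 14 mm (within 3 mm, centre to centre) between fixed slat and first slat and between first and second; both spacers are at rest in the tray (((y of wide in the frame of end_slat between 0.066 and 0.072 m and y of narrow in the frame of wide between 0.063 and 0.069 m and z of wide in the frame of end_slat between -0.004 and 0.004 m and x of wide in the frame of end_slat between -0.03 and 0.03 m and angle between the x axis of each of wide, narrow and the x axis of end_slat, either way round below 0.025 rad and z of narrow in the frame of end_slat between -0.004 and 0.004 m and x of narrow in the frame of end_slat between -0.03 and 0.03 m) or (y of narrow in the frame of end_slat between 0.058 and 0.064 m and y of wide in the frame of narrow between 0.063 and 0.069 m and z of narrow in the frame of end_slat between -0.004 and 0.004 m and x of narrow in the frame of end_slat between -0.03 and 0.03 m and angle between the x axis of each of narrow, wide and the x axis of end_slat, either way round below 0.025 rad and z of wide in the frame of end_slat between -0.004 and 0.004 m and x of wide in the frame of end_slat between -0.03 and 0.03 m)) and x of spacer_a_mid in the frame of tray_floor between -0.09 and 0.09 m and y of spacer_a_mid in the frame of tray_floor between -0.055 and 0.055 m and z of each of spacer_a_mid, spacer_b_mid in the frame of tray_floor below 0.045 m and linear speed of each of spacer_a, spacer_b, wide_slat, narrow_slat below 0.02 m/s and x of spacer_b_mid in the frame of tray_floor between -0.09 and 0.09 m and y of spacer_b_mid in the frame of tray_floor between -0.055 and 0.055 m); the robot touches nothing.
It fails at once if the wide slat is lifted off the rails (by more than 15 mm) (z of wide in the frame of end_slat above 0.015 m).
It fails at once if the narrow slat is lifted off the rails (by more than 15 mm) (z of narrow in the frame of end_slat above 0.015 m).
It fails at once if a bystander is displaced by more than 30 mm (distance of any of tin_mid, glue_mid, jar_mid, hammer_mid, webbing_mid, leg_mid, mug_mid from where it was at the start of the episode above 0.03 m).
It fails at once if a standing bystander is knocked over (angle between any of tin_mid, glue_mid, jar_mid, webbing_mid, leg_mid, mug_mid's own z axis and vertical above 0.6 rad).
It also fails if it takes over 72 s, if anything falls off the work surface, if the arm or the gripper's body presses on something with over 40 N, if the wrist force passes 120 N, or if a joint passes its speed limit or range.

## Working session

There is one attempt and no reset: what is moved stays moved. The work goes in short steps, Python scripts to look and compute and a tool call to move; the robot and the scene stay as the last step left them, time stands still between calls to the robot, and variables do not carry over. Pictures are saved under pics/ and viewed, at most 10 in all, crops included, and the job is handed in when it is done.

Besides the shell and the picture viewer there is one more tool, called after "Request:" as name([rows], argument=value, ...), one row to a line, values as JSON. arm_command: Moves the arm, as the interface text tells. Its arguments: {"type":"object","properties":{"motion":{"type":"array"},"newtons":{"type":"number"}},"required":["motion"]}

```bash
mkdir -p pics
cat > h.py <<'E'
import numpy as np,cv2
from bench import *
from scipy.spatial.transform import Rotation as R
def snap(n,f=None):
    P=camera_params(n); im,d=get_image(n)
    if f: cv2.imwrite('pics/'+f,im[:,:,::-1])
    return im,d,np.array(P['intrinsics']),np.array(P['extrinsics'])
def cloud(d,K,T):
    v,u=np.mgrid[:480,:640]
    c=np.stack([(u-K[0,2])*d/K[0,0],(v-K[1,2])*d/K[1,1],d],-1)
    return c@T[:3,:3].T+T[:3,3]
E
python3 - <<'E'
from h import *
s=get_state();print(s)
for n in('scene','side'):
    im,d,K,T=snap(n,n+'0.png'); np.savez(n+'0.npz',im=im,d=d,K=K,T=T); print(n,K,T.round(3))
E
```

```text
{'time': 0.0, 'joint_positions': array([-1.23290188,  0.32181969, -0.07008801,  1.45160713,  0.02262871,
        1.37076817, -0.05689473]), 'qd': array([ 0.00054212,  0.00146315, -0.00116901,  0.00037438, -0.00011741,
       -0.00092932,  0.00174438]), 'joint_torque': array([-1.22933570e-04, -4.91300440e+01, -4.03965265e-01, -3.12520838e+01,
       -6.39312551e-02,  4.39739751e-02,  2.06351515e-04]), 'position': array([0.20670564, 0.61574417, 0.23549772]), 'tool_rot': array([-5.06301146e-01, -3.10034964e+00,  2.83837919e-03]), 'ft_force': array([ 0.32768249, -0.0396857 , -0.46869734]), 'torque': array([ 0.0495682 ,  0.02744745, -0.01658272]), 'grip_force': 0.0, 'grip_width': 0.9997165944608858}
scene [[446.25657107   0.         319.43007513]
 [  0.         446.25657107 238.46804447]
 [  0.           0.           1.        ]] [[-0.611  0.601 -0.516  0.96 ]
 [ 0.792  0.456 -0.406  0.363]
 [-0.009 -0.657 -0.754  0.782]
 [ 0.     0.     0.     1.   ]]
side [[448.96839992   0.         322.71859567]
 [  0.         448.96839992 240.35904694]
 [  0.           0.           1.        ]] [[ 0.828 -0.437  0.352  0.102]
 [-0.561 -0.634  0.533 -0.61 ]
 [-0.01  -0.639 -0.77   0.959]
 [ 0.     0.     0.     1.   ]]
```

View pics/scene0.png

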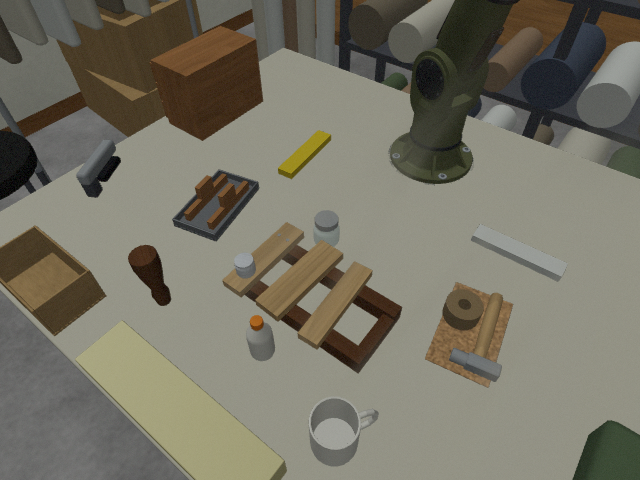

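View pics/side0.png

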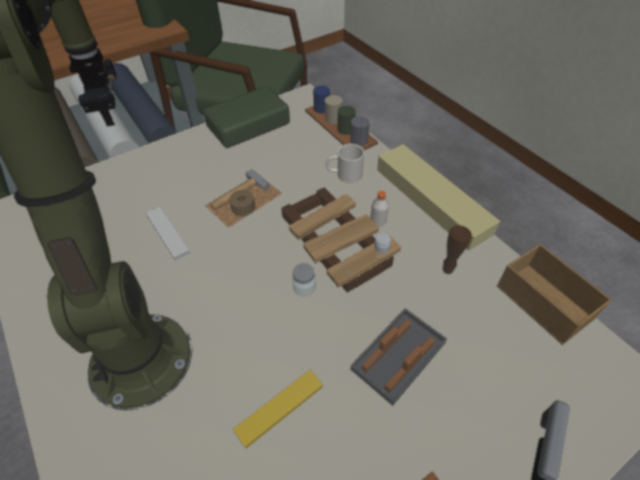

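The scene view shows the fixed end slat, with the tin on it, at (264,258). The wide slat is at about (300,278) and the narrow one at about (336,303). The tray with both spacers is at (217,204), the jar at (326,230) and the glue bottle at (260,338). Things that could be mistaken for the narrow slat are the yellow bar (305,154), the white bar (518,252), and the wide and end slats (300,278) and (264,258). I choose the light-wood bar on the rails at (336,303).

Run:
```python
from h import *
def comps(X,mask,lo,hi,nm,amin,extra=''):
    m=(mask&(X[...,2]>lo)&(X[...,2]<hi)).astype(np.uint8)
    m=cv2.morphologyEx(m,cv2.MORPH_OPEN,np.ones((2,2),np.uint8))
    n,l,st,c=cv2.connectedComponentsWithStats(m)
    for i in range(1,n):
        if st[i,4]<amin: continue
        p=X[l==i]; r=cv2.minAreaRect((p[:,:2]*1000).astype(np.float32))
        print(nm,'px',c[i].round(0),'n',st[i,4],'c',np.round(r[0],1),'sz',np.round(r[1],1),'ang',round(r[2],2),'z',np.median(p[:,2]).round(4))
for n in('scene','side'):
    z=np.load(n+'0.npz'); im=z['im'];X=cloud(z['d'],z['K'],z['T'])
    h=cv2.cvtColor(im,cv2.COLOR_RGB2HSV); 
    ok=(z['d']>0)&(X[...,0]>.2)&(X[...,0]<.95)&(abs(X[...,1])<.5)
    print(n,'table z',np.median(X[...,2][ok&(abs(X[...,2])<.02)]))
    wood=(h[...,0]<25)&(h[...,1]>70)
    comps(X,ok&wood&(h[...,2]>90),.052,.07,'slat',200)
    comps(X,ok&(h[...,0]<15)&(h[...,1]>90),.055,.075,'grip',15)
    comps(X,ok&(h[...,1]<60)&(h[...,2]<110),.015,.03,'tray',60)
    comps(X,ok,.03,.3,'any',60)
    for u,v in ((217,204),(300,278),(336,303),(240,195),(205,190)) if n=='scene' else ((398,355),(340,238)): print(u,v,h[v,u],X[v,u])
im=cv2.imread('pics/scene0.png');cv2.imwrite('pics/crop1.png',cv2.resize(im[160:370,165:410],None,fx=3,fy=2.8))
```

```text
scene table z -0.0006664185726554805
slat px [267. 256.] n 1434 c [758.   78.2] sz [678.4 160.6] ang 41.35 z 0.0588
slat px [299. 279.] n 2377 c [745.1 124.1] sz [621.5 159.1] ang 33.66 z 0.059
slat px [335. 304.] n 1996 c [721.7 175.3] sz [594.5 115.9] ang 27.19 z 0.059
grip px [162. 286.] n 22 c [ 749.2 -201.3] sz [18.   6.9] ang 22.36 z 0.0575
tray px [227. 175.] n 101 c [661.5  -4.4] sz [942.5  76.5] ang 55.55 z 0.0189
tray px [215. 213.] n 492 c [740.6 -41.6] sz [895.3 208.6] ang 48.44 z 0.0176
tray px [265. 354.] n 89 c [843.2 187.3] sz [418.6  44.1] ang 50.4 z 0.0175
tray px [473. 368.] n 240 c [721.4 343.3] sz [ 83.6 470.5] ang 84.56 z 0.0212
tray px [335. 418.] n 124 c [740.6 215.9] sz [16.7 59.8] ang 35.96 z 0.0178
tray px [335. 461.] n 93 c [789.  253.6] sz [13.9 59.9] ang 39.42 z 0.0169
any px [205. 188.] n 268 c [718.7 -28.4] sz [917.5  43.8] ang 55.63 z 0.0477
any px [228. 196.] n 273 c [703.1  -4.2] sz [894.2  42.1] ang 52.34 z 0.0489
any px [309. 285.] n 10412 c [638.8 151.2] sz [695.4 326.8] ang 58.56 z 0.058
any px [ 62. 290.] n 2234 c [880.6 -81.5] sz [891.3 139.6]
[... 1429 characters left out ...]
z [1774.2  400.2] ang 25.78 z 0.0591
any px [242. 200.] n 406 c [421.  294.9] sz [89.8 67.6] ang 58.17 z 0.0422
any px [342. 239.] n 5240 c [ 450.6 -250.8] sz [952.  311.5] ang 63.95 z 0.0583
any px [381. 207.] n 387 c [750.   43.1] sz [139.3  41.6] ang 29.71 z 0.0681
any px [549. 286.] n 3140 c [ 518.4 -459.6] sz [865.1 192. ] ang 7.34 z 0.063
any px [304. 278.] n 527 c [ 260.9 -299.3] sz [696.1  57.2] ang 58.18 z 0.0668
any px [389. 340.] n 240 c [ 300.2 -437.2] sz [525.4  33.3] ang 37.43 z 0.0563
any px [413. 359.] n 245 c [ 498.8 -361.9] sz [65.9 11.5] ang 10.7 z 0.0597
398 355 [113  12  85] [ 0.48890443 -0.32727625  0.00516069]
340 238 [ 16  97 134] [ 0.55422941 -0.00707222  0.0606899 ]
```

View pics/crop1.png

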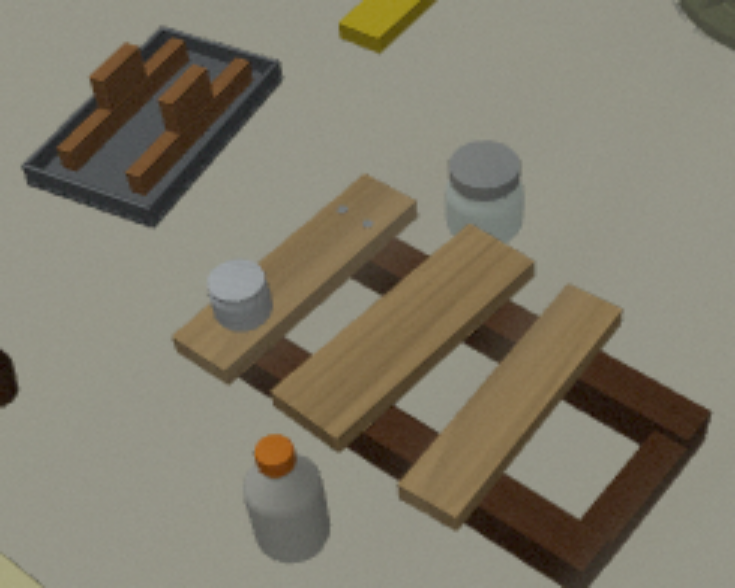

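The crop confirms the choice: light-wood narrow slat on the rails at about (510,400), wide slat at (400,335), end slat with screws and tin at (300,280), and two brown T spacers in the tray at (130,90) and (190,115). Next I refine by casting rays onto known planes.

```bash
cat >> h.py <<'E'
def ray(uv,K,T,z):
    uv=np.atleast_2d(uv); c=np.c_[(uv[:,0]-K[0,2])/K[0,0],(uv[:,1]-K[1,2])/K[1,1],np.ones(len(uv))]@T[:3,:3].T
    return T[:3,3]+c*((z-T[2,3])/c[:,2])[:,None]
def rects(mask,d,K,T,lo,hi,zp,amin,nm=''):
    X=cloud(d,K,T); m=(mask&(d>0)&(X[...,2]>lo)&(X[...,2]<hi)).astype(np.uint8)
    m=cv2.morphologyEx(m,cv2.MORPH_OPEN,np.ones((3,3),np.uint8))
    n,l,st,c=cv2.connectedComponentsWithStats(m); out=[]
    for i in range(1,n):
        if st[i,4]<amin: continue
        v,u=np.nonzero(l==i); p=ray(np.c_[u,v],K,T,zp)[:,:2]*1000
        (cx,cy),(w,h),a=cv2.minAreaRect(p.astype(np.float32))
        if w<h: w,h,a=h,w,a+90
        a=(a+90)%180-90
        out.append((cx,cy,w,h,a)); print(nm,'px',c[i].round(0),'n',st[i,4],'c %.1f %.1f sz %.1f %.1f ang %.2f'%out[-1],'mean',p.mean(0).round(1))
    return out
E
python3 - <<'E'
from h import *
for n in('scene','side'):
    z=np.load(n+'0.npz'); im,d,K,T=[z[k] for k in('im','d','K','T')]; X=cloud(d,K,T)
    h=cv2.cvtColor(im,cv2.COLOR_RGB2HSV); print(n)
    ok=(X[...,0]>.2)&(X[...,0]<.95)&(abs(X[...,1])<.5)
    wood=(h[...,0]<25)&(h[...,1]>70)
    rects(ok&wood&(h[...,2]>85),d,K,T,.053,.068,.06,200,'slat')
    rects(ok&wood,d,K,T,.057,.075,.065,25,'grip')
    rects(ok&(h[...,1]<90)&(h[...,2]<120),d,K,T,.013,.032,.024,60,'tray')
    rects(ok&(h[...,1]<80),d,K,T,.06,.2,.07,60,'tall')
E
```

```text
scene
slat px [266. 255.] n 1503 c 571.3 -88.3 sz 201.6 53.6 ang 0.25 mean [567.7 -86.9]
slat px [298. 278.] n 2378 c 566.2 2.9 sz 200.0 59.4 ang -2.64 mean [571.5   3.1]
slat px [334. 303.] n 2016 c 570.2 94.8 sz 201.6 43.6 ang 3.52 mean [575.8  95.5]
grip px [203. 183.] n 103 c 497.5 -353.9 sz 55.7 17.3 ang 11.10 mean [ 497.1 -354.8]
grip px [225. 191.] n 120 c 484.2 -290.6 sz 54.7 18.8 ang 9.10 mean [ 484.7 -291. ]
grip px [265. 256.] n 1218 c 573.1 -86.4 sz 198.6 50.8 ang 0.25 mean [572.6 -85.3]
grip px [297. 279.] n 2157 c 568.8 6.2 sz 198.2 60.6 ang -2.64 mean [576.7   5.6]
grip px [334. 303.] n 1795 c 572.1 97.0 sz 198.8 44.0 ang 3.60 mean [579.3  96.9]
grip px [ 65. 298.] n 436 c 881.4 -320.4 sz 118.8 19.3 ang -0.38 mean [ 882.7 -320.4]
grip px [158. 287.] n 50 c 759.4 -199.8 sz 24.6 11.9 ang -20.88 mean [ 759.  -199.9]
tray px [235. 176.] n 63 c 403.9 -351.3 sz 54.5 12.8 ang -76.12 mean [ 402.9 -350.1]
tray px [231. 210.] n 353 c 487.5 -285.1 sz 205.7 54.2 ang 12.78 mean [ 494.6 -268.6]
tray px [185. 215.] n 218 c 570.3 -351.9 sz 115.9 52.1 ang 46.74 mean [ 574. -347.]
tray 
[... 2038 characters left out ...]
16.8 ang -74.22 mean [ 581.1 -308.1]
tray px [369. 347.] n 65 c 440.9 -280.9 sz 46.5 7.9 ang 13.36 mean [ 440.9 -281. ]
tray px [364. 375.] n 174 c 390.1 -329.8 sz 89.1 29.7 ang 85.08 mean [ 390.5 -326.6]
tall px [348. 115.] n 724 c 882.5 409.5 sz 221.7 81.1 ang 89.64 mean [881.2 408.7]
tall px [349. 156.] n 446 c 766.2 237.7 sz 106.9 99.1 ang 19.55 mean [762.6 237.6]
tall px [380. 205.] n 183 c 708.7 20.4 sz 46.3 43.9 ang 51.87 mean [708.1  20.4]
tall px [382. 243.] n 277 c 628.3 -87.1 sz 66.9 39.2 ang 45.02 mean [628.3 -87.6]
tall px [451. 248.] n 218 c 768.4 -199.0 sz 83.1 34.5 ang 45.95 mean [ 760.7 -199.9]
tall px [303. 273.] n 329 c 412.1 -50.8 sz 56.8 48.9 ang 56.67 mean [411.4 -51. ]
```

```bash
cat >> h.py <<'E'
def yawy(Rm): return np.degrees(np.arctan2(Rm[1,1],Rm[0,1]))
def plan(tg,start=None):
    "tg: (x,y,z mm, yaw of tool y deg); prints shift+spin rows, one call each"
    s=get_state(); p=s['position']*1000; y=yawy(R.from_rotvec(s['tool_rot']).as_matrix())
    print('at',p.round(1),'yaw',round(y,2))
    for t in tg:
        c,sn=np.cos(np.radians(y)),np.sin(np.radians(y)); dx,dy,dz=np.array(t[:3])-p
        print(t,'-> x %.1f y %.1f z %.1f spin %.2f'%(sn*-dx+c*dy,c*dx+sn*dy,-dz,-((t[3]-y+180)%360-180)))
        p=np.array(t[:3],float);y=t[3]
E
python3 - <<'E'
from h import *
plan([(360,480,235,45),(500,320,235,15),(570,130,235,-15),(560,-60,235,-45),(510,-230,235,-72),(484,-327,235,-80)])
print(camera_params('wrist')['intrinsics'], camera_params('wrist')['extrinsics'])
E
```

```text
at [206.7 615.8 235.6] yaw 71.45
(360, 480, 235, 45) -> x -188.5 y -79.9 z 0.6 spin 26.45
(500, 320, 235, 15) -> x -212.1 y -14.1 z -0.0 spin 30.00
(570, 130, 235, -15) -> x -201.6 y 18.4 z -0.0 spin 30.00
(560, -60, 235, -45) -> x -186.1 y 39.5 z -0.0 spin 30.00
(510, -230, 235, -72) -> x -155.6 y 84.9 z -0.0 spin 27.00
(484, -327, 235, -80) -> x -54.7 y 84.2 z -0.0 spin 8.00
[[400.40772282   0.         317.80996319]
 [  0.         400.40772282 249.87568783]
 [  0.           0.           1.        ]] [[ 0.31770019  0.90354298  0.28753551  0.12687801]
 [ 0.94818905 -0.3020918  -0.09837714  0.64318267]
 [-0.00202586  0.30389246 -0.95270419  0.38500518]
 [ 0.          0.          0.          1.        ]]
```

Request:
arm_command([
  [60,-188,-80,0,26],
  [60,-188,-80,0,26],
  [60,-188,-80,0,26],
  [60,-188,-80,0,26],
  [60,-188,-80,0,26],
], newtons=8)

```text
time: 0.52
position: [0.3615, 0.4782, 0.2362]
tool_rot: [1.197, 2.904, -0.001]
ft_force: [-0.2, 1.1, -0.4]
grip_width: 0.73
grip_force: 0.0
```

Request:
arm_command([
  [40,-205,-14,0,30],
  [40,-205,-14,0,30],
  [40,-205,-14,0,30],
  [40,-205,-14,0,30],
  [40,-205,-14,0,30],
])

```text
time: 0.93
position: [0.4972, 0.3243, 0.2364]
tool_rot: [1.91, 2.494, -0.0]
ft_force: [-0.2, 0.2, -0.3]
grip_width: 0.48
grip_force: 0.0
```

Request:
arm_command([
  [40,-200,18,0,30],
  [40,-200,18,0,30],
  [40,-200,18,0,30],
  [40,-200,18,0,30],
  [40,-200,18,0,30],
])

```text
time: 1.35
position: [0.5671, 0.135, 0.2364]
tool_rot: [2.492, 1.912, -0.001]
ft_force: [0.3, -0.6, -0.7]
grip_width: 0.458
grip_force: 0.0
```

Request:
arm_command([
  [40,-186,40,0,30],
  [40,-186,40,0,30],
  [40,-186,40,0,30],
  [40,-186,40,0,30],
  [40,-186,40,0,30],
])

```text
time: 1.77
position: [0.5573, -0.0575, 0.2366]
tool_rot: [2.903, 1.196, -0.001]
ft_force: [0.9, -0.7, -0.6]
grip_width: 0.463
grip_force: 0.0
```

Request:
arm_command([
  [40,-150,83,0,27],
  [40,-150,83,0,27],
  [40,-150,83,0,27],
  [40,-150,83,0,27],
  [40,-150,83,0,27],
])

```text
time: 2.18
position: [0.5081, -0.2259, 0.237]
tool_rot: [3.101, 0.478, -0.002]
ft_force: [-0.4, -0.2, -0.2]
grip_width: 0.458
grip_force: 0.0
```

Request:
arm_command([
  [40,-56,84,0,8],
  [40,-56,84,0,8],
  [40,-56,84,0,8],
  [40,-56,84,0,8],
  [40,-56,84,0,8],
])

```text
time: 2.6
position: [0.4851, -0.3147, 0.2362]
tool_rot: [-3.128, -0.282, 0.001]
ft_force: [1.0, 0.7, -0.1]
grip_width: 0.461
grip_force: 0.0
```

Run:
```python
from h import *
im,d,K,T=snap('wrist','w1.png'); h=cv2.cvtColor(im,cv2.COLOR_RGB2HSV)
plan([])
wood=(h[...,0]<20)&(h[...,1]>90)
rects(wood,d,K,T,.057,.075,.065,100,'grip')
rects(wood,d,K,T,.024,.034,.029,100,'blade')
rects(h[...,1]<90,d,K,T,.013,.032,.024,200,'tray')
X=cloud(d,K,T); print(h[240,320],X[240,320])
```

```text
at [ 486.  -313.   236.1] yaw -79.53
grip px [ 47. 101.] n 12716 c 543.7 -96.0 sz 147.9 50.8 ang 0.04 mean [544.2 -96.5]
grip px [374. 227.] n 1073 c 493.5 -359.9 sz 50.8 14.8 ang 12.39 mean [ 494.  -359.7]
grip px [295. 229.] n 1011 c 480.1 -296.2 sz 50.7 14.0 ang 11.49 mean [ 480.7 -296.1]
grip px [585. 431.] n 280 c 329.2 -607.9 sz 31.6 13.7 ang -89.92 mean [ 329.8 -609.8]
blade px [101.  78.] n 2380 c 560.6 -117.6 sz 133.5 14.4 ang 0.51 mean [ 568.  -117.7]
blade px [370. 160.] n 1080 c 543.8 -350.0 sz 54.9 14.5 ang 11.16 mean [ 544.4 -349.9]
blade px [295. 162.] n 1012 c 530.4 -286.0 sz 55.1 13.7 ang 11.45 mean [ 531.1 -285.8]
blade px [367. 277.] n 648 c 439.4 -370.7 sz 49.5 14.3 ang 12.17 mean [ 437.1 -370.8]
blade px [300. 280.] n 593 c 422.2 -307.8 sz 42.3 13.8 ang 11.43 mean [ 422.4 -307.8]
blade px [588. 410.] n 145 c 329.9 -637.5 sz 32.9 6.7 ang -88.51 mean [ 329.8 -637. ]
tray px [331. 201.] n 4610 c 490.6 -326.0 sz 199.8 119.9 ang 12.75 mean [ 497.9 -324. ]
tray px [ 47. 229.] n 817 c 426.2 -65.6 sz 58.0 30.5 ang 32.02 mean [428.  -67.6]
[108  13  97] [ 0.45844067 -0.32120961  0.00624748]
```

View pics/w1.png

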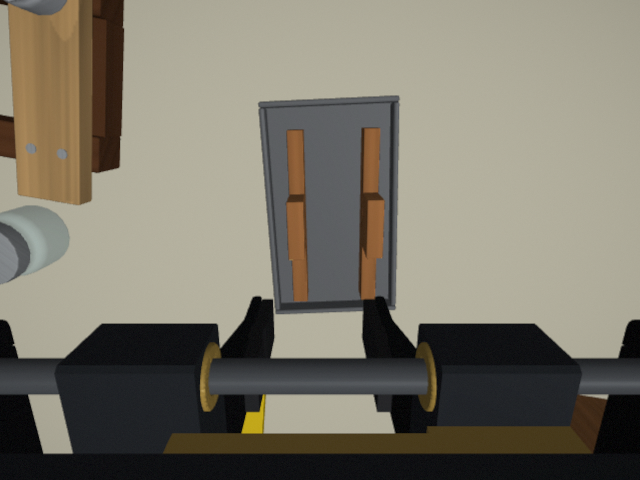

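The wrist view shows the tray (331,201) with spacers at (296,229) and (374,228). Sizes fit (200x120, 50x14). I take the left-hand spacer B first, at about (480.5, -296) mm.

Run:
```python
from h import *
plan([(480.5,-296,100,-78.5),(480.5,-296,52,-78.5)])
```

```text
at [ 486.  -313.   236.1] yaw -79.53
(480.5, -296, 100, -78.5) -> x -2.3 y -17.7 z 136.1 spin -1.03
(480.5, -296, 52, -78.5) -> x 0.0 y 0.0 z 48.0 spin -0.00
```

Request:
arm_command([
  [40,-2,-18,130,-1],
  [40,-2,-18,130,-1],
  [40,-2,-18,130,-1],
  [40,-2,-18,130,-1],
  [40,-2,-18,130,-1],
])

```text
time: 3.07
position: [0.4797, -0.2932, 0.1041]
tool_rot: [-3.122, -0.319, 0.008]
ft_force: [0.6, -0.7, 0.4]
grip_width: 0.461
grip_force: 0.0
```

Run:
```python
from h import *
im,d,K,T=snap('wrist'); h=cv2.cvtColor(im,cv2.COLOR_RGB2HSV)
wood=(h[...,0]<20)&(h[...,1]>90)
rects(wood,d,K,T,.057,.075,.065,100,'grip')
rects(wood,d,K,T,.024,.034,.029,300,'blade')
plan([(480.5,-296,52,-78.5)])
```

```text
grip px [325. 291.] n 2497 c 480.9 -296.2 sz 52.5 13.4 ang 11.42 mean [ 481.7 -295.9]
grip px [452. 283.] n 2515 c 498.6 -358.1 sz 42.9 16.7 ang 11.19 mean [ 499. -358.]
blade px [16. 80.] n 4671 c 540.8 -117.2 sz 95.5 16.8 ang 0.16 mean [ 549.6 -118.2]
blade px [325. 180.] n 2466 c 530.6 -286.1 sz 55.7 13.4 ang 11.46 mean [ 531.5 -285.8]
blade px [438. 198.] n 3275 c 506.8 -356.9 sz 131.1 15.5 ang 10.95 mean [ 534.4 -350.6]
blade px [323. 348.] n 398 c 427.2 -307.0 sz 13.4 13.2 ang -78.18 mean [ 427.3 -306.8]
at [ 481.4 -295.2  106.8] yaw -78.41
(480.5, -296, 52, -78.5) -> x -1.0 y 0.6 z 54.8 spin 0.09
```

Request:
arm_command([
  [40,-1,1,30,0],
  [40,-1,1,54,0],
  [40,-1,1,54,0],
  [8,-1,1,54,0],
  [8,-1,1,54,0],
], newtons=12)

```text
time: 3.53
position: [0.4819, -0.2989, 0.0554]
tool_rot: [3.124, 0.313, 0.006]
ft_force: [-0.8, -0.3, -0.1]
grip_width: 0.38
grip_force: 0.0
```

Request:
arm_command([
  [8,0,0,0,0],
  [8,0,0,0,0],
  [8,0,0,0,0],
  [8,0,0,-30,0],
  [8,0,0,-60,0],
])

```text
time: 3.95
position: [0.4784, -0.2969, 0.1121]
tool_rot: [-3.124, -0.313, 0.006]
ft_force: [0.7, 0.6, 0.5]
grip_width: 0.158
grip_force: 12.0
```

Run:
```python
from h import *
s=get_state();print(s['grip_width']*87,s['grip_force'],s['ft_force'])
plan([])
```

```text
13.747876856697145 11.999056666172692 [0.66755046 0.61151804 0.45005173]
at [ 478.4 -296.9  112.1] yaw -78.57
```

Run:
```python
from h import *
plan([(505,-230,220,-86),(567,-47,220,-91)])
```

```text
at [ 478.4 -296.9  112.1] yaw -78.57
(505, -230, 220, -86) -> x 39.3 y -60.3 z -107.9 spin 7.43
(567, -47, 220, -91) -> x 74.6 y -178.2 z -0.0 spin 5.00
```

Request:
arm_command([
  [8,0,0,-40,0],
  [8,39,-60,-100,7],
  [8,39,-60,-100,7],
  [8,39,-60,-100,7],
  [8,39,-60,-100,7],
])

```text
time: 4.37
position: [0.5097, -0.2277, 0.2157]
tool_rot: [-3.138, -0.132, -0.01]
ft_force: [-0.6, 0.4, -0.5]
grip_width: 0.157
grip_force: 12.0
```

Request:
arm_command([
  [8,18,-41,0,5],
  [8,35,-82,0,5],
  [8,52,-123,0,5],
  [8,75,-178,0,5],
  [8,75,-178,0,5],
])

```text
time: 4.78
position: [0.5674, -0.0438, 0.2117]
tool_rot: [-3.14, 0.01, 0.001]
ft_force: [0.9, 0.1, -0.9]
grip_width: 0.164
grip_force: 12.0
```

Run:
```python
from h import *
im,d,K,T=snap('wrist','w2.png'); h=cv2.cvtColor(im,cv2.COLOR_RGB2HSV); np.savez('w2.npz',im=im,d=d,K=K,T=T)
wood=(h[...,0]<25)&(h[...,1]>60)&(h[...,2]>85)
rects(wood,d,K,T,.053,.068,.06,500,'slat')
rects(wood|True,d,K,T,.034,.048,.04,500,'rail')
plan([])
```

```text
slat px [380. 214.] n 11269 c 578.6 -91.8 sz 178.5 50.5 ang 0.29 mean [580.8 -91.3]
slat px [138. 210.] n 13663 c 572.1 92.8 sz 189.9 47.1 ang 3.56 mean [585.3  93.9]
slat px [259. 207.] n 16522 c 576.8 1.2 sz 173.7 60.2 ang -2.57 mean [586.9   1.5]
rail px [190. 154.] n 2227 c 628.1 57.0 sz 46.2 31.2 ang 87.76 mean [628.1  56.4]
rail px [341. 152.] n 565 c 628.1 -61.8 sz 29.8 11.1 ang 0.37 mean [628.3 -62. ]
rail px [ 53. 156.] n 3355 c 627.1 164.1 sz 68.0 29.9 ang 89.67 mean [627.2 164.3]
rail px [205. 293.] n 1244 c 509.3 56.0 sz 33.6 33.2 ang 88.17 mean [509.3  55.3]
rail px [ 86. 295.] n 2807 c 508.3 160.1 sz 75.1 31.5 ang 89.71 mean [508.2 160.1]
at [568.8 -38.1 211.3] yaw -89.98
```

View pics/w2.png

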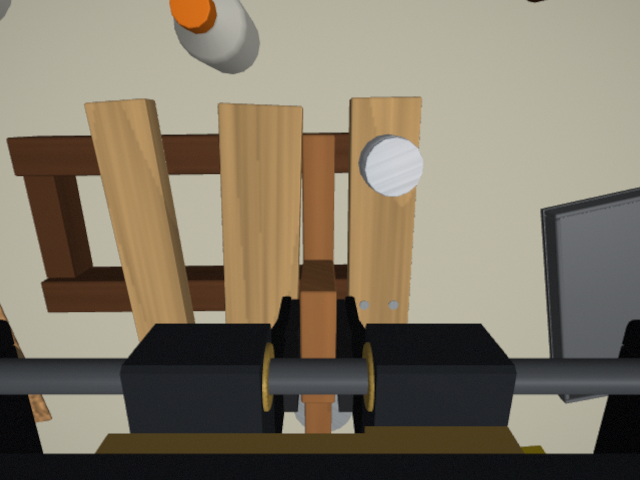

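The wrist view shows the held spacer, straight, at px 317. The end slat is at (380,214), the wide at (259,207) and the narrow at (138,210). Gap 1 is centred at about y=-47.7 mm and gap 2 at about y=51 mm.

Request:
arm_command([
  [8,-1,9,60,1],
  [8,-1,9,60,1],
  [8,-1,9,60,1],
  [8,-1,9,60,1],
  [8,-1,9,60,1],
])

```text
time: 5.25
position: [0.5666, -0.0579, 0.1536]
tool_rot: [3.141, -0.045, 0.002]
ft_force: [-0.2, -0.3, 0.1]
grip_width: 0.159
grip_force: 12.0
```

Run:
```python
from h import *
im,d,K,T=snap('wrist'); h=cv2.cvtColor(im,cv2.COLOR_RGB2HSV)
wood=(h[...,0]<25)&(h[...,1]>60)
s=get_state();z=s['position'][2];print(s['ft_force'])
rects(wood,d,K,T,z+.007,z+.02,z+.013,200,'grip')
rects(wood,d,K,T,z-.03,z-.015,z-.023,200,'blade')
rects(wood&(h[...,2]>85),d,K,T,.053,.068,.06,500,'slat')
plan([(568,-47.5,95,-91.2),(568,-47.5,87,-91.2)])
```

```text
[ 0.58569965  0.15523857 -0.78297374]
grip px [318. 322.] n 2617 c 578.4 -57.8 sz 30.1 14.0 ang -0.87 mean [578.6 -57.9]
grip px [318. 398.] n 287 c 544.4 -56.8 sz 13.4 3.9 ang 88.39 mean [544.5 -57. ]
blade px [318. 199.] n 4139 c 617.0 -59.0 sz 58.0 13.8 ang -1.39 mean [618.6 -59.1]
blade px [317. 417.] n 784 c 504.3 -55.7 sz 18.9 13.2 ang -1.62 mean [504.2 -55.6]
slat px [372. 208.] n 13310 c 593.7 -92.1 sz 148.6 49.9 ang 0.35 mean [596.8 -92. ]
slat px [ 74. 224.] n 19403 c 582.4 92.8 sz 169.4 48.5 ang 3.54 mean [591.9  93.7]
slat px [223. 209.] n 21530 c 593.0 0.2 sz 141.3 60.7 ang -2.54 mean [ 5.994e+02 -1.000e-01]
at [567.1 -57.6 154.2] yaw -91.61
(568, -47.5, 95, -91.2) -> x 0.6 y -10.1 z 59.2 spin -0.41
(568, -47.5, 87, -91.2) -> x 0.0 y -0.0 z 8.0 spin -0.00
```

Request:
arm_command([
  [8,1,-10,20,0],
  [8,1,-10,40,0],
  [8,1,-10,57,0],
  [8,1,-10,57,0],
  [8,1,-10,57,0],
])

```text
time: 5.72
position: [0.5677, -0.0471, 0.0964]
tool_rot: [3.141, -0.043, 0.001]
ft_force: [-0.5, 0.1, -0.7]
grip_width: 0.161
grip_force: 12.0
```

Run:
```python
from h import *
im,d,K,T=snap('wrist'); h=cv2.cvtColor(im,cv2.COLOR_RGB2HSV)
wood=(h[...,0]<25)&(h[...,1]>60)
s=get_state();print(s['ft_force'])
rects(wood&(h[...,2]>85),d,K,T,.053,.068,.06,500,'slat')
plan([(568,-47.5,87,-91.2)])
```

```text
[-0.01810475 -0.5462565  -1.08221761]
slat px [407. 199.] n 17522 c 609.6 -92.1 sz 116.8 49.6 ang 0.27 mean [613.6 -89.6]
slat px [ 40. 245.] n 18533 c 600.5 93.7 sz 133.3 49.1 ang 3.57 mean [596.2  87.8]
slat px [217. 206.] n 28714 c 608.7 -0.5 sz 110.0 60.6 ang -2.52 mean [ 6.139e+02 -6.000e-01]
slat px [ 80. 420.] n 4404 c 492.5 88.2 sz 50.3 40.1 ang 88.47 mean [495.2  89.6]
at [568.4 -47.2  97.2] yaw -91.56
(568, -47.5, 87, -91.2) -> x -0.4 y 0.4 z 10.2 spin -0.36
```

Request:
arm_command([
  [8,0,0,7,0],
  [8,0,0,9,0],
  [8,0,0,9,0],
  [8,0,0,9,0],
  [8,0,0,9,0],
])

```text
time: 6.18
position: [0.569, -0.0471, 0.0885]
tool_rot: [-3.141, 0.043, -0.006]
ft_force: [-0.4, 0.7, 4.5]
grip_width: 0.164
grip_force: 12.0
```

Request:
arm_command([
  [8,0,0,1,0],
  [8,0,0,2,0],
  [8,0,0,2,0],
  [8,0,0,2,0],
])

```text
time: 6.52
position: [0.5692, -0.0471, 0.0881]
tool_rot: [-3.14, 0.043, -0.006]
ft_force: [-4.8, 1.0, 15.1]
grip_width: 0.161
grip_force: 12.0
```

Request:
arm_command([
  [8,0,0,-2,0],
  [36,0,0,-2,0],
  [36,0,0,-2,0],
  [36,0,0,-2,0],
  [36,0,0,-2,0],
])

```text
time: 6.93
position: [0.5672, -0.0468, 0.0863]
tool_rot: [-3.141, 0.043, 0.001]
ft_force: [0.3, 0.5, -0.4]
grip_width: 0.368
grip_force: 0.0
```

Request:
arm_command([
  [36,0,0,-30,0],
  [36,0,0,-70,0],
  [36,0,0,-110,0],
  [36,0,0,-110,0],
  [36,0,0,-110,0],
])

```text
time: 7.35
position: [0.569, -0.047, 0.1991]
tool_rot: [-3.14, 0.042, -0.008]
ft_force: [1.1, -0.2, -0.3]
grip_width: 0.415
grip_force: 0.0
```

Run:
```python
from h import *
im,d,K,T=snap('wrist','w3.png'); h=cv2.cvtColor(im,cv2.COLOR_RGB2HSV)
wood=(h[...,0]<25)&(h[...,1]>60)
rects(wood,d,K,T,.094,.106,.1,200,'grip')
rects(wood&(h[...,2]>85),d,K,T,.053,.068,.06,500,'slat')
plan([(510,-220,215,-85),(493,-350,150,-78.3),(494.5,-359.5,100,-78.3),(494.5,-359.5,52,-78.3)])
```

```text
grip px [192.  23.] n 229 c 707.7 20.0 sz 20.5 7.8 ang -38.59 mean [707.4  19.4]
grip px [318. 257.] n 1556 c 568.4 -46.5 sz 51.3 13.5 ang -1.16 mean [568.9 -46.7]
slat px [377. 218.] n 11821 c 568.0 -91.9 sz 199.9 50.3 ang 0.28 mean [582.1 -90.8]
slat px [126. 212.] n 13638 c 584.6 93.5 sz 164.9 47.3 ang 3.56 mean [591.9  94. ]
slat px [254. 215.] n 17648 c 566.9 1.6 sz 193.5 60.3 ang -2.55 mean [5.873e+02 2.000e-01]
slat px [318. 171.] n 1549 c 619.2 -47.7 sz 55.7 13.5 ang -1.13 mean [620.1 -47.9]
slat px [318. 317.] n 781 c 504.9 -44.6 sz 39.0 13.6 ang -1.17 mean [505.4 -44.7]
at [567.6 -46.7 197. ] yaw -91.54
(510, -220, 215, -85) -> x -52.9 y 174.8 z -18.0 spin -6.54
(493, -350, 150, -78.3) -> x -28.3 y 128.0 z 65.0 spin -6.70
(494.5, -359.5, 100, -78.3) -> x -0.5 y 9.6 z 50.0 spin -0.00
(494.5, -359.5, 52, -78.3) -> x 0.0 y 0.0 z 48.0 spin -0.00
```

Spacer B stands upright at (568.4,-46.6). Now the second one.

Request:
arm_command([
  [40,-12,41,-18,-6],
  [40,-24,82,-18,-6],
  [40,-37,123,-18,-6],
  [40,-53,175,-18,-6],
  [40,-53,175,-18,-6],
])

```text
time: 7.82
position: [0.5057, -0.2261, 0.2131]
tool_rot: [3.138, 0.111, -0.005]
ft_force: [-1.7, -0.2, -0.2]
grip_width: 0.459
grip_force: 0.0
```

Request:
arm_command([
  [40,-9,40,5,-7],
  [40,-18,80,25,-7],
  [40,-28,128,65,-7],
  [40,-28,128,65,-7],
  [40,-28,128,65,-7],
])

```text
time: 8.23
position: [0.4852, -0.3546, 0.1437]
tool_rot: [-3.127, -0.299, 0.017]
ft_force: [-1.1, 0.7, -0.2]
grip_width: 0.459
grip_force: 0.0
```

Run:
```python
from h import *
im,d,K,T=snap('wrist'); h=cv2.cvtColor(im,cv2.COLOR_RGB2HSV)
wood=(h[...,0]<20)&(h[...,1]>90)
rects(wood,d,K,T,.057,.075,.065,100,'grip')
rects(wood,d,K,T,.024,.034,.029,300,'blade')
plan([(494.5,-359.5,52,-78.3)])
```

```text
grip px [331. 253.] n 1850 c 494.0 -360.6 sz 52.0 13.3 ang 11.07 mean [ 494.5 -360.3]
blade px [330. 160.] n 1821 c 543.7 -350.8 sz 55.1 13.1 ang 11.07 mean [ 544.5 -350.5]
blade px [329. 318.] n 872 c 432.9 -372.6 sz 37.8 13.3 ang 11.07 mean [ 433.4 -372.3]
at [ 487.2 -352.1  145.3] yaw -78.92
(494.5, -359.5, 52, -78.3) -> x 5.7 y 8.7 z 93.3 spin -0.62
```

Request:
arm_command([
  [40,5,9,40,0],
  [40,5,9,60,0],
  [40,5,9,60,0],
  [40,5,9,60,0],
  [40,5,9,60,0],
])

```text
time: 8.7
position: [0.4991, -0.3575, 0.0907]
tool_rot: [3.125, 0.315, 0.002]
ft_force: [0.0, -0.5, 0.7]
grip_width: 0.461
grip_force: 0.0
```

Run:
```python
from h import *
plan([(494.2,-360.4,53,-78.9)])
```

```text
at [ 499.1 -357.5   90.7] yaw -78.49
(494.2, -360.4, 53, -78.9) -> x -5.4 y 1.9 z 37.7 spin 0.41
```

Request:
arm_command([
  [40,-5,2,20,0],
  [40,-5,2,38,0],
  [40,-5,2,38,0],
  [8,-5,2,38,0],
  [8,-5,2,38,0],
], newtons=12)

```text
time: 9.12
position: [0.4951, -0.3613, 0.0535]
tool_rot: [3.125, 0.314, 0.004]
ft_force: [0.1, 0.1, -0.4]
grip_width: 0.384
grip_force: 0.0
```

Request:
arm_command([
  [8,0,0,0,0],
  [8,0,0,0,0],
  [8,0,0,0,0],
  [8,0,0,0,0],
])

```text
time: 9.45
position: [0.4944, -0.3611, 0.0524]
tool_rot: [3.125, 0.313, 0.002]
ft_force: [0.2, 0.7, 3.7]
grip_width: 0.158
grip_force: 12.0
```

Request:
arm_command([
  [8,0,0,-40,0],
  [8,0,0,-80,0],
  [8,0,0,-120,0],
  [8,0,0,-160,0],
  [8,0,0,-160,0],
])

```text
time: 9.87
position: [0.4967, -0.3643, 0.2201]
tool_rot: [3.119, 0.312, 0.017]
ft_force: [0.8, -0.5, -1.1]
grip_width: 0.161
grip_force: 12.0
```

Run:
```python
from h import *
plan([(520,-190,215,-84),(567,0,215,-88),(567,51,150,-89.5)])
```

```text
at [ 496.7 -364.3  220.1] yaw -78.59
(520, -190, 215, -84) -> x 57.3 y -166.3 z 5.1 spin 5.41
(567, 0, 215, -88) -> x 66.6 y -184.0 z -0.0 spin 4.00
(567, 51, 150, -89.5) -> x 1.8 y -51.0 z 65.0 spin 1.50
```

Request:
arm_command([
  [8,14,-40,4,5],
  [8,28,-80,4,5],
  [8,42,-120,4,5],
  [8,57,-164,4,5],
  [8,57,-164,4,5],
])

```text
time: 10.28
position: [0.5189, -0.1794, 0.2068]
tool_rot: [-3.13, -0.193, -0.001]
ft_force: [0.9, 1.5, -1.3]
grip_width: 0.161
grip_force: 12.0
```

Request:
arm_command([
  [8,14,-40,0,4],
  [8,28,-80,0,4],
  [8,42,-120,0,4],
  [8,66,-184,0,4],
  [8,66,-184,0,4],
])

```text
time: 10.7
position: [0.5624, 0.0063, 0.2073]
tool_rot: [-3.139, -0.074, -0.0]
ft_force: [0.8, 1.2, -0.3]
grip_width: 0.157
grip_force: 12.0
```

Request:
arm_command([
  [8,2,-30,10,2],
  [8,2,-51,35,2],
  [8,2,-51,60,2],
  [8,2,-51,60,2],
  [8,2,-51,60,2],
])

```text
time: 11.12
position: [0.5608, 0.0516, 0.1466]
tool_rot: [3.14, 0.012, -0.005]
ft_force: [0.7, -0.6, 0.0]
grip_width: 0.163
grip_force: 12.0
```

Run:
```python
from h import *
im,d,K,T=snap('wrist'); h=cv2.cvtColor(im,cv2.COLOR_RGB2HSV)
wood=(h[...,0]<25)&(h[...,1]>60)
s=get_state();z=s['position'][2]
rects(wood,d,K,T,z+.007,z+.02,z+.013,200,'grip')
rects(wood,d,K,T,z-.03,z-.015,z-.023,200,'blade')
rects(wood&(h[...,2]>85),d,K,T,.053,.068,.06,500,'slat')
plan([(568,51,97,-89.5)])
```

```text
grip px [318. 323.] n 2558 c 572.8 51.8 sz 29.0 14.2 ang 0.66 mean [572.9  52. ]
grip px [318. 399.] n 405 c 538.7 51.8 sz 13.3 5.3 ang -89.62 mean [538.7  51.8]
blade px [318. 200.] n 4181 c 610.5 52.2 sz 57.9 13.8 ang 0.76 mean [612.2  52.3]
blade px [317. 419.] n 697 c 497.8 51.5 sz 16.5 13.1 ang 0.36 mean [497.9  51.5]
slat px [244. 194.] n 17877 c 591.9 95.0 sz 150.2 44.6 ang 3.60 mean [601.1  95.9]
slat px [554. 217.] n 17684 c 580.9 -90.4 sz 174.3 53.9 ang 0.33 mean [587.3 -90.6]
slat px [404. 199.] n 23595 c 590.4 1.2 sz 146.6 60.6 ang -2.53 mean [599.    0.6]
slat px [494. 166.] n 2360 c 619.3 -49.8 sz 56.4 14.0 ang -1.50 mean [620.4 -49.8]
at [562.1  51.  148.1] yaw -89.65
(568, 51, 97, -89.5) -> x 5.9 y 0.1 z 51.1 spin -0.15
```

Request:
arm_command([
  [8,5,0,20,0],
  [8,5,0,40,0],
  [8,5,0,52,0],
  [8,5,0,52,0],
  [8,5,0,52,0],
])

```text
time: 11.58
position: [0.5672, 0.0516, 0.0963]
tool_rot: [3.141, 0.01, 0.001]
ft_force: [-0.1, -0.3, -1.2]
grip_width: 0.162
grip_force: 12.0
```

Run:
```python
from h import *
plan([(568,51.2,87,-89.5)])
```

```text
at [567.2  51.6  96.3] yaw -89.63
(568, 51.2, 87, -89.5) -> x 0.8 y 0.4 z 9.3 spin -0.13
```

Request:
arm_command([
  [8,0,0,6,0],
  [8,0,0,8,0],
  [8,0,0,9,0],
  [8,0,0,9,0],
  [8,0,0,9,0],
])

```text
time: 12.0
position: [0.5673, 0.0525, 0.0874]
tool_rot: [-3.141, -0.012, -0.001]
ft_force: [-1.8, -0.8, 4.1]
grip_width: 0.16
grip_force: 12.0
```

Request:
arm_command([
  [8,0,0,-1,0],
  [36,0,0,-1,0],
  [36,0,0,-1,0],
  [36,0,0,-1,0],
  [36,0,0,-1,0],
])

```text
time: 12.42
position: [0.5668, 0.0525, 0.0875]
tool_rot: [3.142, 0.012, -0.0]
ft_force: [0.1, -0.0, -0.5]
grip_width: 0.365
grip_force: 0.0
```

Request:
arm_command([
  [36,0,0,-35,0],
  [36,0,0,-75,0],
  [36,0,0,-110,0],
  [36,0,0,-110,0],
  [36,0,0,-110,0],
])

```text
time: 12.83
position: [0.5684, 0.0526, 0.1999]
tool_rot: [-3.14, -0.012, -0.008]
ft_force: [-0.2, -0.7, -0.0]
grip_width: 0.412
grip_force: 0.0
```

Request:
arm_command([
  [87,0,-20,0,-7],
  [87,0,-40,0,-14],
  [87,0,-60,0,-21],
  [87,0,-80,0,-28],
  [87,0,-98,0,-35],
])

```text
time: 13.25
position: [0.5648, 0.1517, 0.1955]
tool_rot: [-2.989, -0.966, 0.005]
ft_force: [0.3, 0.4, -0.3]
grip_width: 0.711
grip_force: 0.0
```

Request:
arm_command([
  [87,0,0,0,-7],
  [87,0,0,0,-14],
  [87,0,0,0,-21],
  [87,0,0,0,-28],
  [87,0,0,0,-35],
])

```text
time: 13.67
position: [0.565, 0.1503, 0.1954]
tool_rot: [-2.56, -1.82, 0.005]
ft_force: [-0.5, 0.7, -0.1]
grip_width: 0.985
grip_force: 0.0
```

Request:
arm_command([
  [87,0,0,0,-7],
  [87,0,0,0,-14],
  [87,0,0,0,-19],
  [87,0,0,0,-19],
  [87,0,0,0,-19],
])

```text
time: 14.08
position: [0.5653, 0.1503, 0.196]
tool_rot: [-2.234, -2.207, 0.003]
ft_force: [-0.1, -0.2, -0.1]
grip_width: 0.998
grip_force: 0.0
```

Run:
```python
from h import *
im,d,K,T=snap('wrist','w4.png'); h=cv2.cvtColor(im,cv2.COLOR_RGB2HSV)
wood=(h[...,0]<25)&(h[...,1]>60)
rects(wood,d,K,T,.094,.106,.1,200,'grip')
rects(wood&(h[...,2]>85),d,K,T,.053,.068,.06,500,'slat')
plan([(568,150,120,0.25),(568,150,61,0.25)])
```

```text
slat px [325. 308.] n 10775 c 566.9 94.0 sz 199.5 44.0 ang 3.61 mean [569.4  95.7]
slat px [318. 413.] n 9037 c 563.2 -5.6 sz 200.5 41.7 ang -0.52 mean [562.8  -4.5]
at [565.5 150.3 196.4] yaw -0.7
(568, 150, 120, 0.25) -> x -0.3 y 2.5 z 76.4 spin -0.95
(568, 150, 61, 0.25) -> x 0.0 y 0.0 z 59.0 spin -0.00
```

View pics/w4.png

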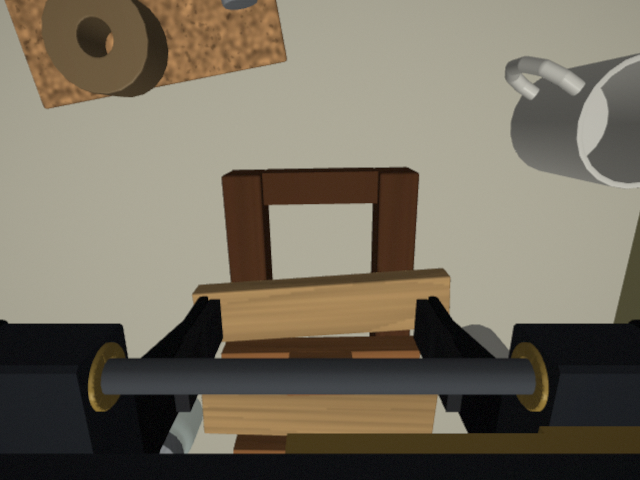

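The wrist view shows the narrow slat at (325,308), spacer A standing behind it at (320,350) and the free rails at (250,220) and (395,220). The way down behind the narrow slat is clear.

Request:
arm_command([
  [87,0,2,40,-1],
  [87,0,2,80,-1],
  [87,0,2,120,-1],
  [87,0,2,132,-1],
  [87,0,2,132,-1],
])

```text
time: 14.55
position: [0.5648, 0.1495, 0.0616]
tool_rot: [-2.212, -2.227, 0.012]
ft_force: [-0.5, -0.0, -0.1]
grip_width: 0.996
grip_force: 0.0
```

Request:
arm_command([
  [87,0,0,0,0],
  [87,0,0,0,0],
])

```text
time: 14.72
position: [0.57, 0.1509, 0.0681]
tool_rot: [2.212, 2.228, 0.006]
ft_force: [0.5, 0.8, 0.4]
grip_width: 0.997
grip_force: 0.0
```

Run:
```python
from h import *
plan([(567,130,61,0.25)])
```

```text
at [570.  150.9  68.1] yaw 0.41
(567, 130, 61, 0.25) -> x -20.9 y -3.2 z 7.1 spin 0.16
```

Request:
arm_command([
  [87,-8,-2,1,0],
  [87,-16,-2,1,0],
  [87,-16,-2,1,0],
  [87,-16,-2,1,0],
  [87,-16,-2,1,0],
])

```text
time: 15.13
position: [0.5665, 0.1343, 0.0652]
tool_rot: [2.213, 2.229, 0.002]
ft_force: [0.5, 0.0, -0.5]
grip_width: 0.999
grip_force: 0.0
```

Run:
```python
from h import *
plan([(567,110,61,0.25)])
```

```text
at [566.5 134.3  65.2] yaw 0.41
(567, 110, 61, 0.25) -> x -24.3 y 0.3 z 4.2 spin 0.16
```

Request:
arm_command([
  [87,0,0,4,0],
  [87,-6,0,4,0],
  [87,-12,0,4,0],
  [87,-17,0,4,0],
  [87,-22,0,4,0],
])

```text
time: 15.55
position: [0.5663, 0.1118, 0.0604]
tool_rot: [-2.213, -2.229, 0.0]
ft_force: [-0.4, 1.1, -1.2]
grip_width: 0.998
grip_force: 0.5
```

Request:
arm_command([
  [87,-4,0,0,0],
  [87,-8,0,0,0],
  [87,-12,0,0,0],
  [87,-15,0,0,0],
  [87,-15,0,0,0],
])

```text
time: 15.97
position: [0.5665, 0.0967, 0.0606]
tool_rot: [2.213, 2.229, -0.0]
ft_force: [-0.0, -0.1, -0.1]
grip_width: 1.001
grip_force: 0.0
```

Run:
```python
from h import *
print(get_state()['ft_force'])
plan([])
for n in('side','wrist'):
    im,d,K,T=snap(n); h=cv2.cvtColor(im,cv2.COLOR_RGB2HSV); X=cloud(d,K,T)
    wood=(h[...,0]<25)&(h[...,1]>60)&(abs(X[...,1])<.2)
    rects(wood,d,K,T,.09,.11,.1,60,'grip')
    rects(wood&(h[...,2]>85),d,K,T,.053,.067,.06,300,'slat')
```

```text
[-0.03454084 -0.08408815 -0.11501584]
at [566.5  96.7  60.6] yaw 0.41
grip px [334. 218.] n 105 c 562.3 29.1 sz 52.2 20.2 ang -0.49 mean [562.   29.8]
grip px [354. 237.] n 121 c 563.5 -50.5 sz 52.6 18.9 ang -2.17 mean [563.9 -50.5]
slat px [334. 233.] n 2289 c 562.4 13.6 sz 203.2 144.1 ang 0.69 mean [553.5  17.2]
slat px [359. 262.] n 1067 c 565.2 -95.9 sz 201.5 53.7 ang -0.06 mean [548.7 -97.6]
slat px [318. 352.] n 2243 c 566.5 87.6 sz 88.2 5.4 ang 0.49 mean [566.5  87.4]
slat px [300. 419.] n 12802 c 564.0 49.9 sz 142.4 32.3 ang 0.51 mean [558.7  52.4]
```

Request:
arm_command([
  [87,-4,0,0,0],
  [87,-8,0,0,0],
  [87,-12,0,0,0],
  [87,-15,0,0,0],
  [87,-18,0,0,0],
])

```text
time: 16.48
position: [0.5668, 0.0796, 0.0607]
tool_rot: [-2.212, -2.23, -0.001]
ft_force: [-0.3, 4.1, -0.1]
grip_width: 0.998
grip_force: 1.8
```

Request:
arm_command([
  [87,-1,0,0,0],
  [87,-2,0,0,0],
  [87,-3,0,0,0],
  [87,-3,0,0,0],
])

```text
time: 16.82
position: [0.5668, 0.0765, 0.0607]
tool_rot: [2.213, 2.23, 0.001]
ft_force: [-0.4, 3.0, 1.6]
grip_width: 0.998
grip_force: 1.7
```

Request:
arm_command([
  [87,-1,0,0,0],
  [87,-2,0,0,0],
  [87,-2,0,0,0],
])

```text
time: 17.07
position: [0.5669, 0.0756, 0.0607]
tool_rot: [-2.212, -2.23, -0.002]
ft_force: [0.1, 6.0, 1.0]
grip_width: 1.002
grip_force: 2.8
```

Run:
```python
from h import *
plan([]);print(get_state()['ft_force'])
im,d,K,T=snap('side'); h=cv2.cvtColor(im,cv2.COLOR_RGB2HSV); X=cloud(d,K,T)
wood=(h[...,0]<25)&(h[...,1]>60)&(abs(X[...,1])<.2)
rects(wood,d,K,T,.09,.11,.1,60,'grip')
```

```text
at [566.9  75.6  60.7] yaw 0.47
[0.08241262 5.99995056 0.96298797]
grip px [339. 223.] n 111 c 561.8 9.5 sz 54.1 19.5 ang -3.21 mean [561.4   9.3]
grip px [357. 241.] n 120 c 563.7 -64.6 sz 52.4 20.0 ang -2.08 mean [564.9 -64.6]
```

Request:
arm_command([
  [87,-1,0,0,0],
  [87,-2,0,0,0],
  [87,-2,0,0,0],
])

```text
time: 17.37
position: [0.5669, 0.0754, 0.0607]
tool_rot: [-2.211, -2.229, -0.005]
ft_force: [0.0, 8.9, 0.5]
grip_width: 1.003
grip_force: 4.4
```

Request:
arm_command([
  [87,-1,0,0,0],
  [87,-2,0,0,0],
  [87,-2,0,0,0],
])

```text
time: 17.62
position: [0.567, 0.0753, 0.0608]
tool_rot: [-2.209, -2.228, -0.008]
ft_force: [0.4, 11.1, -0.5]
grip_width: 0.999
grip_force: 6.0
```

Request:
arm_command([
  [87,-2,0,0,0],
  [87,-4,0,0,0],
  [87,-4,0,0,0],
  [87,-4,0,0,0],
])

```text
time: 17.95
position: [0.5672, 0.0751, 0.061]
tool_rot: [-2.206, -2.228, -0.014]
ft_force: [1.4, 18.4, -0.9]
grip_width: 1.001
grip_force: 9.1
```

Request:
arm_command([
  [87,4,0,0,0],
  [87,10,0,0,0],
  [87,24,0,0,0],
  [87,40,0,0,0],
  [87,40,0,0,0],
])

```text
time: 18.37
position: [0.5661, 0.1083, 0.0602]
tool_rot: [-2.209, -2.233, 0.001]
ft_force: [-0.3, 1.2, -1.0]
grip_width: 1.0
grip_force: 0.0
```

Request:
arm_command([
  [60,0,0,-40,0],
  [50,0,0,-80,0],
  [36,0,0,-120,0],
  [36,0,0,-140,0],
  [36,0,0,-140,0],
])

```text
time: 18.78
position: [0.5698, 0.1042, 0.2064]
tool_rot: [2.211, 2.224, 0.012]
ft_force: [0.7, -0.7, 0.9]
grip_width: 0.707
grip_force: 0.0
```

Request:
arm_command([
  [36,-20,0,0,7],
  [36,-40,0,0,14],
  [36,-60,0,0,21],
  [36,-80,0,0,28],
  [36,-100,0,0,35],
])

```text
time: 19.2
position: [0.5662, 0.0032, 0.1993]
tool_rot: [2.786, 1.451, -0.004]
ft_force: [-0.1, -0.3, 0.4]
grip_width: 0.43
grip_force: 0.0
```

Request:
arm_command([
  [36,0,0,0,7],
  [36,0,0,0,14],
  [36,0,0,0,21],
  [36,0,0,0,28],
  [36,0,0,0,35],
])

```text
time: 19.62
position: [0.5662, 0.004, 0.1992]
tool_rot: [3.092, 0.545, -0.004]
ft_force: [0.4, -0.5, 0.1]
grip_width: 0.411
grip_force: 0.0
```

Request:
arm_command([
  [36,0,0,0,7],
  [36,0,0,0,14],
  [36,0,0,0,20],
  [36,0,0,0,20],
  [36,0,0,0,20],
])

```text
time: 20.03
position: [0.5665, 0.0049, 0.1996]
tool_rot: [3.14, 0.015, -0.003]
ft_force: [-0.6, -0.1, -0.9]
grip_width: 0.414
grip_force: 0.0
```

```bash
cat > look.py <<'E'
from h import *
im,d,K,T=snap('wrist','w_%d.png'%(get_state()['time']*100)); h=cv2.cvtColor(im,cv2.COLOR_RGB2HSV); X=cloud(d,K,T)
wood=(h[...,0]<25)&(h[...,1]>60)
rects(wood,d,K,T,.094,.106,.1,200,'grip')
rects(wood&(h[...,2]>70),d,K,T,.053,.0622,.06,500,'slat')
rects(wood&(h[...,2]>70),d,K,T,.0625,.07,.064,200,'blade')
plan([])
E
python3 look.py
```

```text
grip px [305. 254.] n 1609 c 567.0 13.9 sz 51.2 14.0 ang 0.44 mean [567.5  13.8]
grip px [417. 252.] n 1727 c 568.4 -59.4 sz 51.1 15.5 ang 0.30 mean [569.4 -59.5]
slat px [267. 202.] n 10579 c 567.2 42.9 sz 198.8 44.0 ang 0.33 mean [591.2  42.7]
slat px [451. 209.] n 8627 c 582.7 -91.6 sz 170.2 51.4 ang 0.57 mean [587.1 -92.5]
slat px [355. 212.] n 15344 c 565.9 -23.8 sz 198.8 60.3 ang 0.49 mean [584.8 -21.8]
blade px [411. 167.] n 1606 c 619.5 -59.7 sz 56.1 14.4 ang 0.35 mean [620.6 -59.8]
blade px [306. 169.] n 1609 c 617.8 14.4 sz 55.5 13.7 ang 0.44 mean [618.5  14.2]
blade px [400. 307.] n 866 c 513.3 -60.3 sz 50.9 14.3 ang 0.83 mean [512.1 -60.2]
blade px [307. 314.] n 796 c 505.5 13.5 sz 38.5 13.7 ang 0.44 mean [505.6  13.3]
at [566.7   5.3 199.8] yaw -89.44
```

Everything is snug: end slat -91.9, wide -23.6, narrow 42.9, spacers -59.5 and 13.9, all square. Now to draw out spacer A gently.

Request:
arm_command([
  [36,0,-8,30,0],
  [36,0,-8,60,0],
  [36,0,-8,80,0],
  [36,0,-8,80,0],
  [36,0,-8,80,0],
], newtons=5)

```text
time: 20.5
position: [0.5663, 0.0138, 0.1198]
tool_rot: [3.14, 0.014, -0.004]
ft_force: [0.2, -0.3, 0.4]
grip_width: 0.41
grip_force: 0.0
```

Request:
arm_command([
  [36,0,0,0,0],
  [36,0,0,0,0],
  [36,0,0,0,0],
  [36,0,0,0,0],
])

```text
time: 20.83
position: [0.568, 0.0144, 0.1218]
tool_rot: [-3.141, -0.013, -0.003]
ft_force: [-0.4, 0.2, -0.2]
grip_width: 0.417
grip_force: 0.0
```

```bash
python3 look.py
```

```text
grip px [477. 289.] n 2306 c 578.5 -59.0 sz 33.2 16.7 ang 0.36 mean [578.6 -59. ]
grip px [320. 307.] n 2932 c 567.6 13.8 sz 51.0 14.0 ang 0.31 mean [568.6  13.8]
slat px [267. 207.] n 16479 c 591.6 43.3 sz 150.8 43.7 ang -0.03 mean [606.5  42.5]
slat px [520. 195.] n 11457 c 600.5 -90.9 sz 134.9 52.7 ang 0.48 mean [613.8 -92.4]
slat px [389. 207.] n 22397 c 591.2 -23.6 sz 148.8 60.7 ang 0.64 mean [607.3 -23.2]
slat px [287. 410.] n 1024 c 478.2 34.7 sz 28.9 22.9 ang -89.48 mean [477.9  33.7]
slat px [353. 411.] n 1305 c 477.9 -11.8 sz 36.3 24.5 ang -89.47 mean [476.9  -8.6]
blade px [463. 186.] n 2913 c 619.8 -60.1 sz 56.5 13.9 ang 0.26 mean [620.8 -60.1]
blade px [320. 188.] n 2927 c 617.9 13.9 sz 56.3 13.8 ang 0.02 mean [619.   14.1]
blade px [319. 398.] n 229 c 489.6 13.4 sz 13.6 6.6 ang -89.48 mean [489.6  13.4]
at [567.7  14.5 121.5] yaw -89.54
```

Request:
arm_command([
  [30,0,0.5,15,0],
  [24,0,0.5,30,0],
  [20,0,0.5,32,0],
  [20,0,0.5,32,0],
  [20,0,0.5,32,0],
])

```text
time: 21.3
position: [0.5675, 0.0139, 0.0892]
tool_rot: [-3.142, -0.012, -0.001]
ft_force: [0.1, 0.2, 0.7]
grip_width: 0.243
grip_force: 0.0
```

Request:
arm_command([
  [18,0,0,0,0],
  [16,0,0,0,0],
  [14,0,0,0,0],
  [12,0,0,0,0],
  [10,0,0,0,0],
])

```text
time: 21.72
position: [0.5676, 0.0135, 0.0892]
tool_rot: [3.141, 0.012, 0.002]
ft_force: [-0.5, -1.1, 2.1]
grip_width: 0.16
grip_force: 5.0
```

Request:
arm_command([
  [10,0,0,0,0],
  [10,0,0,0,0],
  [10,0,0,0,0],
])

```text
time: 21.97
position: [0.5676, 0.0135, 0.0891]
tool_rot: [3.141, 0.012, 0.002]
ft_force: [-0.3, -1.5, 5.4]
grip_width: 0.161
grip_force: 5.0
```

Request:
arm_command([
  [10,0,0,-1,0],
  [10,0,0,-2,0],
  [10,0,0,-3.5,0],
  [10,0,0,-5,0],
  [10,0,0,-7,0],
])

```text
time: 22.38
position: [0.5667, 0.0141, 0.0953]
tool_rot: [-3.142, -0.013, 0.002]
ft_force: [0.3, -0.3, -1.3]
grip_width: 0.163
grip_force: 5.0
```

Request:
arm_command([
  [10,0,0,-2,0],
  [10,0,0,-4,0],
  [10,0,0,-6,0],
  [10,0,0,-8,0],
  [10,0,0,-10,0],
])

```text
time: 22.8
position: [0.5672, 0.014, 0.1059]
tool_rot: [-3.141, -0.012, -0.0]
ft_force: [0.2, 0.1, -1.1]
grip_width: 0.166
grip_force: 5.0
```

Request:
arm_command([
  [10,0,0,-2,0],
  [10,0,0,-4,0],
  [10,0,0,-6,0],
  [10,0,0,-9,0],
  [10,0,0,-12,0],
])

```text
time: 23.22
position: [0.5672, 0.014, 0.1179]
tool_rot: [-3.141, -0.012, -0.0]
ft_force: [0.8, -0.4, -1.1]
grip_width: 0.161
grip_force: 5.0
```

```bash
python3 look.py
```

```text
grip px [480. 291.] n 2390 c 576.0 -59.0 sz 37.3 16.6 ang 0.26 mean [578.4 -59.3]
grip px [318. 265.] n 271 c 591.0 14.7 sz 13.8 4.2 ang -89.51 mean [590.7  14.6]
slat px [523. 207.] n 12932 c 593.5 -90.7 sz 149.1 52.9 ang 0.33 mean [606.6 -93.4]
slat px [260. 197.] n 15875 c 602.9 43.9 sz 127.7 44.0 ang -0.02 mean [611.8  44.8]
slat px [392. 201.] n 22215 c 602.8 -23.7 sz 126.2 60.4 ang 0.77 mean [610.6 -24.2]
slat px [520. 410.] n 526 c 480.5 -111.9 sz 24.9 11.6 ang 0.20 mean [ 480.7 -112.3]
blade px [466. 185.] n 3029 c 619.4 -60.1 sz 56.4 13.9 ang 0.36 mean [620.7 -60.1]
at [567.6  14.  118.5] yaw -89.55
```

Run:
```python
from h import *
plan([(567.6,14,210,-89.55),(525,-170,210,-84),(495,-350,190,-78.5),(494,-360,80,-78.5)])
```

```text
at [567.6  14.  118.5] yaw -89.55
(567.6, 14, 210, -89.55) -> x -0.0 y 0.0 z -91.5 spin 0.00
(525, -170, 210, -84) -> x -44.0 y 183.7 z -0.0 spin -5.55
(495, -350, 190, -78.5) -> x -48.7 y 175.9 z 20.0 spin -5.50
(494, -360, 80, -78.5) -> x -3.0 y 9.6 z 110.0 spin -0.00
```

Request:
arm_command([
  [10,0,0,-15,0],
  [10,0,0,-40,0],
  [10,0,0,-70,0],
  [10,0,0,-91,0],
  [10,0,0,-91,0],
], newtons=12)

```text
time: 23.68
position: [0.5701, 0.0138, 0.2136]
tool_rot: [-3.14, -0.012, -0.013]
ft_force: [1.1, -0.3, 0.3]
grip_width: 0.16
grip_force: 12.0
```

Request:
arm_command([
  [10,-10,40,0,-5.5],
  [10,-20,80,0,-5.5],
  [10,-30,120,0,-5.5],
  [10,-40,160,0,-5.5],
  [10,-44,183,0,-5.5],
])

```text
time: 24.1
position: [0.522, -0.1749, 0.2085]
tool_rot: [3.137, 0.154, -0.001]
ft_force: [-0.0, -0.7, -0.4]
grip_width: 0.16
grip_force: 12.0
```

Request:
arm_command([
  [10,-10,40,5,-5.5],
  [10,-20,80,10,-5.5],
  [10,-30,120,15,-5.5],
  [10,-43,155,20,-5.5],
  [10,-49,176,20,-5.5],
])

```text
time: 24.52
position: [0.4905, -0.3543, 0.1872]
tool_rot: [3.125, 0.305, -0.005]
ft_force: [0.1, 0.1, -0.7]
grip_width: 0.159
grip_force: 12.0
```

Request:
arm_command([
  [10,-3,9,30,0],
  [10,-3,9,65,0],
  [10,-3,9,95,0],
  [10,-3,9,105,0],
  [10,-3,9,105,0],
])

```text
time: 24.93
position: [0.4909, -0.3573, 0.0803]
tool_rot: [-3.122, -0.313, 0.009]
ft_force: [-1.4, 0.5, -0.1]
grip_width: 0.156
grip_force: 12.0
```

Run:
```python
from h import *
im,d,K,T=snap('wrist','w5.png'); h=cv2.cvtColor(im,cv2.COLOR_RGB2HSV)
rects(h[...,1]<90,d,K,T,.013,.032,.024,200,'tray')
plan([(494,-360.5,54,-78.5)])
```

```text
tray px [243. 162.] n 10143 c 522.9 -318.9 sz 133.7 119.8 ang 12.72 mean [ 544.2 -307.4]
tray px [340. 413.] n 227 c 409.0 -388.4 sz 13.5 13.2 ang 11.69 mean [ 406.4 -387.7]
tray px [295. 414.] n 228 c 402.1 -358.9 sz 13.4 13.3 ang -75.22 mean [ 400.5 -360.6]
at [ 492.3 -358.4   82.7] yaw -78.55
(494, -360.5, 54, -78.5) -> x 1.2 y 2.3 z 28.7 spin -0.05
```

Request:
arm_command([
  [10,1,2,12,0],
  [10,1,2,22,0],
  [10,1,2,26,0],
  [10,1,2,28,0],
  [10,1,2,28,0],
])

```text
time: 25.4
position: [0.4943, -0.3605, 0.0554]
tool_rot: [-3.126, -0.314, 0.0]
ft_force: [-0.0, -0.1, -0.2]
grip_width: 0.16
grip_force: 12.0
```

Request:
arm_command([
  [10,0,0,0,0],
  [10,0,0,1,0],
  [10,0,0,1,0],
])

```text
time: 25.65
position: [0.4945, -0.3608, 0.0549]
tool_rot: [3.126, 0.313, 0.001]
ft_force: [-0.6, 1.4, -0.4]
grip_width: 0.157
grip_force: 12.0
```

Request:
arm_command([
  [10,0,0,1,0],
  [10,0,0,2,0],
  [10,0,0,2,0],
])

```text
time: 25.9
position: [0.4946, -0.361, 0.0541]
tool_rot: [-3.126, -0.313, -0.002]
ft_force: [-1.5, 1.9, 9.1]
grip_width: 0.156
grip_force: 12.0
```

Request:
arm_command([
  [36,0,0,0,0],
  [36,0,0,0,0],
  [36,0,0,0,0],
  [36,0,0,0,0],
  [36,0,0,-5,0],
])

```text
time: 26.32
position: [0.4936, -0.3601, 0.0566]
tool_rot: [-3.125, -0.313, 0.003]
ft_force: [0.0, 0.8, 0.6]
grip_width: 0.395
grip_force: 0.0
```

Request:
arm_command([
  [36,0,0,-40,0],
  [36,0,0,-80,0],
  [36,0,0,-120,0],
  [36,0,0,-150,0],
  [36,0,0,-150,0],
])

```text
time: 26.73
position: [0.4969, -0.3636, 0.215]
tool_rot: [3.12, 0.312, 0.015]
ft_force: [-0.1, -1.2, 1.2]
grip_width: 0.415
grip_force: 0.0
```

Run:
```python
from h import *
im,d,K,T=snap('wrist'); h=cv2.cvtColor(im,cv2.COLOR_RGB2HSV)
wood=(h[...,0]<20)&(h[...,1]>90)
rects(wood,d,K,T,.057,.075,.065,100,'grip')
plan([(530,-190,205,-84),(567.6,-59.7,205,-89.55),(567.6,-59.7,122,-89.55)])
```

```text
grip px [312. 239.] n 1097 c 493.7 -360.8 sz 51.1 13.2 ang 10.86 mean [ 494.4 -360.4]
at [ 495.9 -362.4  211.7] yaw -78.56
(530, -190, 205, -84) -> x 67.6 y -162.2 z 6.7 spin 5.44
(567.6, -59.7, 205, -89.55) -> x 51.0 y -125.7 z -0.0 spin 5.55
(567.6, -59.7, 122, -89.55) -> x 0.0 y 0.0 z 83.0 spin -0.00
```

Spacer A is back in the tray, upright. Now spacer B.

Request:
arm_command([
  [36,16,-40,5,5.5],
  [36,32,-78,5,5.5],
  [36,48,-116,5,5.5],
  [36,66,-154,5,5.5],
  [36,67,-160,5,5.5],
])

```text
time: 27.2
position: [0.5302, -0.1807, 0.2007]
tool_rot: [-3.131, -0.181, 0.002]
ft_force: [0.7, 1.1, -1.6]
grip_width: 0.411
grip_force: 0.0
```

Request:
arm_command([
  [36,16,-38,0,5.5],
  [36,32,-76,0,5.5],
  [36,51,-114,0,5.5],
  [36,51,-126,0,5.5],
  [36,51,-126,0,5.5],
])

```text
time: 27.62
position: [0.5659, -0.0536, 0.2008]
tool_rot: [-3.14, -0.027, 0.005]
ft_force: [0.4, 0.1, -0.7]
grip_width: 0.412
grip_force: 0.0
```

Request:
arm_command([
  [36,0,0,30,0],
  [36,0,0,60,0],
  [36,0,0,78,0],
  [36,0,0,78,0],
  [36,0,0,78,0],
], newtons=5)

```text
time: 28.03
position: [0.5646, -0.0613, 0.1235]
tool_rot: [3.141, 0.01, -0.005]
ft_force: [0.3, -0.3, 0.2]
grip_width: 0.408
grip_force: 0.0
```

Request:
arm_command([
  [36,0,0,0,0],
  [36,0,0,0,0],
  [36,0,0,0,0],
  [36,0,0,0,0],
])

```text
time: 28.37
position: [0.5666, -0.0601, 0.1257]
tool_rot: [-3.141, -0.012, -0.003]
ft_force: [-0.4, -0.2, -0.5]
grip_width: 0.408
grip_force: 0.0
```

```bash
python3 look.py
```

```text
grip px [319. 299.] n 2898 c 568.8 -60.2 sz 51.9 14.0 ang 0.28 mean [569.9 -60.2]
slat px [131. 201.] n 17474 c 601.2 42.4 sz 130.9 46.8 ang 0.37 mean [607.3  42.3]
slat px [379. 119.] n 5163 c 645.1 -91.9 sz 50.0 45.7 ang -88.87 mean [652.2 -90. ]
slat px [252. 206.] n 22138 c 589.0 -22.9 sz 153.2 59.7 ang 0.16 mean [605.  -23.3]
slat px [370. 273.] n 7719 c 564.4 -92.2 sz 103.3 49.8 ang 0.33 mean [567.5 -90. ]
slat px [287. 407.] n 821 c 475.7 -40.2 sz 26.9 19.3 ang -89.50 mean [475.5 -40.8]
slat px [349. 405.] n 750 c 476.8 -80.7 sz 26.0 17.8 ang -89.50 mean [477.  -80.5]
blade px [319. 181.] n 2844 c 619.9 -60.0 sz 56.1 13.9 ang -0.04 mean [620.9 -59.9]
at [566.5 -60.  125.5] yaw -89.55
```

Request:
arm_command([
  [30,1,0,15,0],
  [24,1,0,30,0],
  [20,1,0,36,0],
  [20,1,0,36,0],
  [20,1,0,36,0],
])

```text
time: 28.83
position: [0.5669, -0.0601, 0.0888]
tool_rot: [3.141, 0.012, -0.0]
ft_force: [-0.2, -0.5, -1.1]
grip_width: 0.24
grip_force: 0.0
```

Request:
arm_command([
  [18,0,0,0,0],
  [16,0,0,0,0],
  [14,0,0,0,0],
  [12,0,0,0,0],
  [10,0,0,0,0],
])

```text
time: 29.25
position: [0.5674, -0.0605, 0.0893]
tool_rot: [3.141, 0.012, 0.002]
ft_force: [-0.2, -1.3, 3.2]
grip_width: 0.158
grip_force: 5.0
```

Request:
arm_command([
  [10,0,0,0,0],
  [10,0,0,0,0],
  [10,0,0,-1,0],
  [10,0,0,-2,0],
  [10,0,0,-3.5,0],
])

```text
time: 29.67
position: [0.5663, -0.0598, 0.0915]
tool_rot: [-3.141, -0.013, 0.002]
ft_force: [-0.2, -0.0, -1.7]
grip_width: 0.161
grip_force: 5.0
```

Request:
arm_command([
  [10,0,0,-1.5,0],
  [10,0,0,-3,0],
  [10,0,0,-5,0],
  [10,0,0,-7,0],
  [10,0,0,-9,0],
])

```text
time: 30.08
position: [0.5669, -0.0598, 0.1013]
tool_rot: [-3.141, -0.013, -0.0]
ft_force: [0.2, -0.9, -0.9]
grip_width: 0.158
grip_force: 5.0
```

Request:
arm_command([
  [10,0,0,-2,0],
  [10,0,0,-4,0],
  [10,0,0,-6,0],
  [10,0,0,-8,0],
  [10,0,0,-10,0],
])

```text
time: 30.5
position: [0.567, -0.0598, 0.1113]
tool_rot: [-3.141, -0.013, -0.0]
ft_force: [-0.0, -0.2, -0.1]
grip_width: 0.16
grip_force: 5.0
```

Request:
arm_command([
  [10,0,0,-2,0],
  [10,0,0,-4,0],
  [10,0,0,-6,0],
  [10,0,0,-8,0],
  [10,0,0,-10,0],
])

```text
time: 30.92
position: [0.5669, -0.0599, 0.1213]
tool_rot: [-3.141, -0.012, -0.0]
ft_force: [0.2, 0.3, -1.7]
grip_width: 0.164
grip_force: 5.0
```

```bash
python3 look.py
python3 - <<'E'
from h import *
plan([(567.6,-60,210,-89.5),(530,-190,205,-84),(482,-290,185,-78.5),(481,-297,82,-78.5)])
E
```

```text
grip px [318. 196.] n 4177 c 618.8 -59.1 sz 57.3 13.8 ang 0.59 mean [620.4 -59.1]
grip px [317. 416.] n 861 c 506.1 -59.8 sz 20.2 13.3 ang 1.01 mean [506.3 -59.9]
slat px [127. 207.] n 18698 c 590.5 42.4 sz 151.8 46.9 ang 0.35 mean [604.3  42.9]
slat px [378. 202.] n 12635 c 602.7 -92.2 sz 130.5 49.8 ang 0.51 mean [608.4 -91.3]
slat px [246. 199.] n 20980 c 601.1 -22.1 sz 128.4 60.0 ang 0.10 mean [610.  -21.2]
at [567.2 -60.  121.7] yaw -89.55
at [567.2 -60.  121.7] yaw -89.55
(567.6, -60, 210, -89.5) -> x 0.4 y -0.0 z -88.3 spin -0.05
(530, -190, 205, -84) -> x -38.7 y 129.7 z 5.0 spin -5.50
(482, -290, 185, -78.5) -> x -58.2 y 94.4 z 20.0 spin -5.50
(481, -297, 82, -78.5) -> x -2.4 y 6.7 z 103.0 spin -0.00
```

Request:
arm_command([
  [10,0,0,-15,0],
  [10,0,0,-40,0],
  [10,0,0,-70,0],
  [10,0,0,-88,0],
  [10,0,0,-88,0],
], newtons=12)

```text
time: 31.38
position: [0.5694, -0.0606, 0.2135]
tool_rot: [-3.141, -0.012, -0.012]
ft_force: [0.7, 0.5, 0.2]
grip_width: 0.158
grip_force: 12.0
```

Request:
arm_command([
  [10,-10,35,5,-5.5],
  [10,-20,70,5,-5.5],
  [10,-30,105,5,-5.5],
  [10,-39,130,5,-5.5],
  [10,-39,130,5,-5.5],
])

```text
time: 31.8
position: [0.5253, -0.1979, 0.2038]
tool_rot: [3.135, 0.146, -0.002]
ft_force: [-1.1, -0.9, -0.5]
grip_width: 0.164
grip_force: 12.0
```

Request:
arm_command([
  [10,-20,30,5,-5.5],
  [10,-40,60,10,-5.5],
  [10,-58,90,20,-5.5],
  [10,-58,94,20,-5.5],
  [10,-58,94,20,-5.5],
])

```text
time: 32.22
position: [0.4787, -0.2923, 0.1831]
tool_rot: [3.127, 0.304, -0.003]
ft_force: [0.4, 0.6, -0.4]
grip_width: 0.155
grip_force: 12.0
```

Request:
arm_command([
  [10,-2,6,30,0],
  [10,-2,6,65,0],
  [10,-2,6,95,0],
  [10,-2,6,100,0],
  [10,-2,6,100,0],
])

```text
time: 32.63
position: [0.4794, -0.2938, 0.082]
tool_rot: [-3.123, -0.316, 0.007]
ft_force: [-1.1, 0.3, -0.9]
grip_width: 0.159
grip_force: 12.0
```

Request:
arm_command([
  [10,0,0,0,0],
  [10,0,0,0,0],
  [10,0,0,0,0],
])

```text
time: 32.88
position: [0.4817, -0.2966, 0.0861]
tool_rot: [3.125, 0.314, 0.005]
ft_force: [0.4, -0.3, -0.8]
grip_width: 0.16
grip_force: 12.0
```

Run:
```python
from h import *
plan([(481,-296.2,54,-78.5)])
```

```text
at [ 481.7 -296.6   86.1] yaw -78.53
(481, -296.2, 54, -78.5) -> x -0.6 y -0.5 z 32.1 spin -0.03
```

Request:
arm_command([
  [10,0,0,12,0],
  [10,0,0,24,0],
  [10,0,0,30,0],
  [10,0,0,32,0],
  [10,0,0,32,0],
])

```text
time: 33.3
position: [0.48, -0.2956, 0.052]
tool_rot: [-3.124, -0.313, 0.001]
ft_force: [-2.1, 2.2, 7.2]
grip_width: 0.16
grip_force: 12.0
```

Request:
arm_command([
  [10,0,0,1,0],
  [10,0,0,1,0],
  [10,0,0,1,0],
])

```text
time: 33.55
position: [0.4801, -0.2956, 0.0519]
tool_rot: [-3.124, -0.313, 0.0]
ft_force: [-3.7, 3.6, 13.9]
grip_width: 0.157
grip_force: 12.0
```

Request:
arm_command([
  [10,0,0,-2,0],
  [36,0,0,-2,0],
  [36,0,0,-2,0],
  [36,0,0,-2,0],
  [36,0,0,-4,0],
])

```text
time: 33.97
position: [0.4797, -0.2958, 0.0543]
tool_rot: [-3.125, -0.313, 0.002]
ft_force: [-0.4, 0.3, -0.1]
grip_width: 0.362
grip_force: 0.0
```

Request:
arm_command([
  [36,0,0,-40,0],
  [36,0,0,-80,0],
  [36,0,0,-120,0],
  [36,0,0,-155,0],
  [36,0,0,-155,0],
])

```text
time: 34.38
position: [0.4834, -0.2988, 0.2172]
tool_rot: [3.121, 0.312, 0.017]
ft_force: [1.1, -0.7, 0.6]
grip_width: 0.413
grip_force: 0.0
```

Run:
```python
from h import *
im,d,K,T=snap('wrist'); h=cv2.cvtColor(im,cv2.COLOR_RGB2HSV)
wood=(h[...,0]<20)&(h[...,1]>90)
rects(wood,d,K,T,.057,.075,.065,100,'grip')
rects(h[...,1]<90,d,K,T,.013,.032,.024,2000,'tray')
plan([(530,-160,220,-86),(567,-20,220,-89.5)])
```

```text
grip px [53. 99.] n 14297 c 541.3 -96.1 sz 143.2 50.9 ang -0.04 mean [543.5 -96.3]
grip px [312. 238.] n 1074 c 481.3 -295.1 sz 51.2 12.8 ang 11.32 mean [ 481.5 -295.1]
grip px [396. 238.] n 1228 c 493.8 -359.6 sz 50.5 15.6 ang 11.40 mean [ 494.5 -359.6]
grip px [585. 448.] n 135 c 331.7 -585.1 sz 17.4 10.4 ang -78.88 mean [ 331.5 -585.6]
tray px [352. 208.] n 5055 c 490.6 -326.0 sz 199.9 119.8 ang 12.74 mean [ 499.  -327.2]
at [ 482.3 -297.6  214. ] yaw -78.55
(530, -160, 220, -86) -> x 74.1 y -125.4 z -6.0 spin 7.45
(567, -20, 220, -89.5) -> x 46.7 y -137.1 z -0.0 spin 3.50
```

Both spacers stand in the tray. A final check over the slats follows.

Request:
arm_command([
  [36,24,-40,-6,7],
  [36,48,-80,-6,7],
  [36,74,-115,-6,7],
  [36,74,-125,-6,7],
  [36,74,-125,-6,7],
])

```text
time: 34.85
position: [0.5295, -0.1503, 0.2142]
tool_rot: [-3.135, -0.139, 0.003]
ft_force: [0.6, 0.5, -0.7]
grip_width: 0.417
grip_force: 0.0
```

Request:
arm_command([
  [36,15,-40,0,3.5],
  [36,30,-80,0,3.5],
  [36,47,-115,0,3.5],
  [36,47,-137,0,3.5],
  [36,47,-137,0,3.5],
])

```text
time: 35.27
position: [0.5638, -0.0114, 0.214]
tool_rot: [-3.14, -0.041, 0.005]
ft_force: [-0.4, 0.4, -0.0]
grip_width: 0.415
grip_force: 0.0
```

Request:
arm_command([
  [36,0,0,0,0],
  [36,0,0,0,0],
  [36,0,0,0,0],
  [36,0,0,0,0],
])

```text
time: 35.6
position: [0.5638, -0.0208, 0.216]
tool_rot: [3.141, 0.021, -0.0]
ft_force: [-0.5, 0.4, 0.3]
grip_width: 0.415
grip_force: 0.0
```

```bash
python3 look.py; cp $(ls -t pics/w_*.png|head -1) pics/final.png
```

```text
slat px [235. 203.] n 10458 c 567.9 43.1 sz 197.3 44.8 ang 0.36 mean [584.9  43.5]
slat px [408. 212.] n 9403 c 571.0 -91.5 sz 193.7 51.0 ang 0.29 mean [579.2 -90.3]
slat px [320. 214.] n 14880 c 565.3 -22.3 sz 199.9 59.8 ang 0.36 mean [576.2 -22.3]
at [563.9 -20.4 216. ] yaw -89.21
```

View pics/final.png

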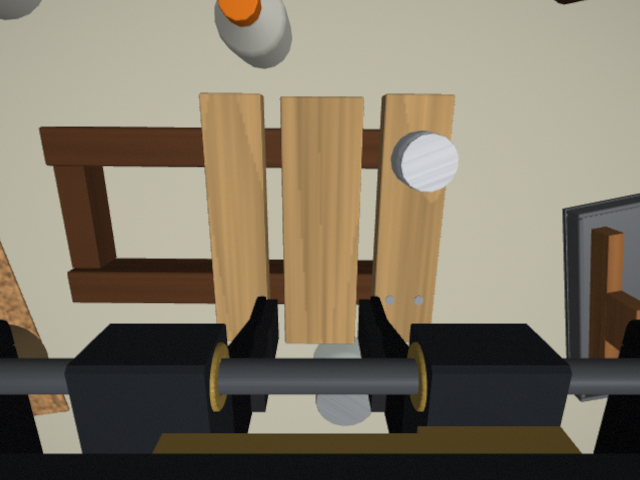

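The final view shows the slats square with even gaps: narrow (235,203), wide (320,214), end (408,212). Centre to centre they are 69.3 and 65.4 mm apart, against targets of 69 and 66. The tin and the other bystanders in view are undisturbed.

```bash
python3 -c "
from bench import *
print(close_job())"
```

```text
the job is handed in; nothing more can be done
None
```

The job is handed in, but no verdict was returned: slats measured square at 69.3 and 65.4 mm centre to centre (targets 69 and 66), both spacers upright in the tray, about 36 s used of 72 s.

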